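Set a rib in the sampling jig and close its toggle clamp

TASK

Set the long rib that lies on the light blue sheet gently into the sloping sampling jig, its arch towards the toggle clamp, with both of its ends down in the two blue notches and its middle flat on the round rest between them; do not drop it in. Let go of it, then flip the clamp's red handle over until it snaps closed and holds the rib down. Leave the other bones and the tools where they are.

Things in the scene. Friction and masses are not known exactly. Their poses are not given: they have to be found in the camera images.
- rib: The rib to set: long, light brown, about 45 g, flat arch, 9 mm thick, 13 high (15 at the sternal end). Origin: centre of curvature of the shaft, level with the underside; x towards the arch's top, z up out of its plane as it lies. Shaft centre line: circle of radius 95 about the origin from -64 deg (sternal end) to +44 deg, then a tighter bend to the straight neck and a 15 mm round head at (-2, 87) mm.
- rib_sternal (a point): Under the rib's centre line, 12 mm short of its broad sternal end, (52, -80, 0) mm in the rib's frame; belongs in notch_sternal. In place, the rib's frame coincides with that of jig_bed, with a play of about 2 mm across the notches and 3 mm along the slope.
- rib_neck (a point): Under the centre line of the rib's neck, (19, 85, 0) mm in the rib's frame; belongs in notch_neck. The neck is 30 mm long, 9 mm thick, and runs almost along the rib's -x.
- jig_bed: Fixed jig: aluminium plate 235 x 235 mm sloping at 25 deg; its low edge looks away from the robot. z is normal to the plate, x up the slope, y left seen from the low side. The origin is the seated rib's centre of curvature, 25 mm above the plate along z; plate: x -20 to 215, y -112 to 123, top z = -25 mm. A blue end stop, 11 mm above z = 0, is 3 mm beyond the seated rib's sternal end.
- notch_sternal (a point): Middle of the floor of the blue notch for the sternal end, right-hand seen from the low side, (52, -80, 0) mm in jig_bed. Both notches run along the line of the seated rib: floor at z = 0, 14 mm wide, 15 mm deep, walls flaring to 26 mm at the mouth; posts 46 mm across, 18 mm long.
- notch_neck (a point): Middle of the floor of the blue notch for the neck, left-hand seen from the low side, (19, 85, 0) mm in jig_bed; post 14 mm long.
- middle_rest (a point): Middle of the round rubber-faced rest, 20 mm across, under the top of the seated rib's arch: (95, 0, 0) mm in jig_bed. The open clamp stands behind it (x 127 to 205, |y| < 15 mm; arm up to z = 65 mm, handle to 111): a gripper has room on the shaft 25 to 40 deg either side of the arch's top, but not at the top.
- clamp_handle (a joint): Angle of the handle to the clamp's arm, rad: 3.0 open (the start), less as it is pushed over; the pad meets the rib at about 0.4, the high point is at 0.12, 0 is the stop, snapped closed. While open it stays where it is left. Pushed at its end it takes about 2 N, and up to 4 N near the high point.
- handle_end (a point): In the red grip (18 mm thick, from 43 mm behind this point to 9 mm past it), on its axis. The handle swings up the slope and down in the plane y = 0 of jig_bed. (x, z) mm there and the way it points, from x towards z: (165, 102) at 90 deg open, (209, 100) at 54, (219, 87) at 37, (229, 41) at 3 deg closed. Push on the low side first, then from above.
- clamp_pad: Round black rubber pad, 16 mm across, on a sprung spindle at the end of the clamp's arm. Closed, it presses on the rib's arch above the middle rest with about 13 N. Origin: the spindle's root, 22 mm above the pad's face.
- vertebra_a: A dry vertebra, loose, to be left alone: it lies inside the curve of the rib; its drum-shaped body (33 mm across, 21 mm high) is centred 12 mm along +x from the origin, two side processes reach to x = -15 mm, y = +-31 mm and the spine at the back to x = -37 mm, y = 0. Origin on its underside, z up.
- vertebra_b: A dry vertebra, loose, to be left alone: it lies outside the arch of the rib; its drum-shaped body (33 mm across, 21 mm high) is centred 12 mm along +x from the origin, two side processes reach to x = -15 mm, y = +-31 mm and the spine at the back to x = -37 mm, y = 0. Origin on its underside, z up.
- metatarsal: A small dark tubular bone, 74 mm long along its x axis, 17 mm wide, 15 mm high, lying behind the open side of the rib; loose, to be left alone. Origin under its middle.
- rib_piece: A short piece of another rib, 95 mm long along y, 9 mm thick, 13 mm high, darker, at the end of the blue sheet nearest the robot; loose, to be left alone. Origin under its middle.
- caliper: A steel sliding caliper with a black slide, 150 mm long along its y axis, 58 mm wide (x = -47 to 11 mm), 10 mm high, lying in front of the low edge of the jig; loose, to be left alone.
- glue_bottle: A white squeeze bottle with blue cap, 44 mm across, 105 mm high, standing between sheet and jig near the robot; loose, to be left standing. Origin under its middle.
- brush_jar: A glass jar of brushes, jar 72 mm across and 85 mm high, brushes up to 170 mm high spreading 40 mm from its axis, standing at the back; loose, to be left standing. Origin under its middle.

How it is judged:
On the way, in this order (a step that is already met when the one before it is completed fails the run):
1. the rib lies in the jig, both ends down in their notches and flat on the middle rest, let go by the gripper, with the clamp still open (distance between rib_sternal and notch_sternal below 0.008 m and distance between rib_neck and notch_neck below 0.008 m and z of each of rib_sternal, rib_neck in the frame of jig_bed below 0.003 m and angle between the z axis of rib and the z axis of jig_bed, either way round below 0.06 rad and contact force between rib and the fingers below 0.05 N and value of joint clamp_handle above 1 rad), for 0.2 s.
2. the clamp's handle has been flipped past its high point and has snapped closed on the seated rib (distance between rib_sternal and notch_sternal below 0.008 m and distance between rib_neck and notch_neck below 0.008 m and z of each of rib_sternal, rib_neck in the frame of jig_bed below 0.003 m and angle between the z axis of rib and the z axis of jig_bed, either way round below 0.06 rad and value of joint clamp_handle below 0.06 rad), for 0.2 s.
At the end, for the whole second after the job is handed in: The rib lies still and let go in the jig: both ends within 8 mm of the middle of their notches and at most 3 mm above the floors, its plane within 0.06 rad of the bed; the clamp is closed (handle below 0.06 rad) and its pad presses on the rib with more than 5 N (all of step 2 and contact force between rib and the fingers below 0.05 N and contact force between clamp_pad and rib above 5 N and linear speed of rib below 0.01 m/s); the robot touches nothing.
It fails at once if the rib is dropped: it moves faster than 0.6 m/s while the fingers do not touch it (contact force between rib and the fingers below 0.05 N and linear speed of rib above 0.6 m/s).
It fails at once if another bone, the caliper, the bottle or the brush jar is pushed more than 20 mm from its place (distance of any of vertebra_a, vertebra_b, metatarsal, rib_piece, caliper, glue_bottle, brush_jar from where it was at the start of the episode above 0.02 m).
It fails at once if the bottle or the brush jar is tipped by more than 0.4 rad (angle between any of glue_bottle, brush_jar's own z axis and vertical above 0.4 rad).
It also fails if it takes over 72 s, if anything falls off the work surface, if the arm or the gripper's body presses on something with over 40 N, if the wrist force passes 120 N, or if a joint passes its speed limit or range.

ROBOT

A 6-joint arm with a two-finger parallel gripper is mounted at the origin on the work surface. World frame = base frame: x ahead of the robot, y to its left, z up, the work surface at z = 0. Lengths are in m, angles in rad, forces in N, time in s.
With the tool pointing down it reaches from about 0.35 to 0.975 m from the base axis. Payload 4.9 kg.
Tool frame: the origin (TCP) lies midway between the tips of the shut fingers; the grasp point (between the pads) lies 19 mm behind it; z points along the fingers, y is the direction in which the jaws open and shut (so a half turn about z gives the same grasp; the last joint's range is limited). The gripper opens to 85 mm and grips with 20 to 120 N. Pads are 22 mm wide; open, the fingers measure 114 mm over their backs; the gripper's body (76 mm by 85 mm) begins 54 mm behind the grasp point. The pads swing forward as they close: fully open they stand 13 mm farther back than shut.
Start: joints at [1.056, 0.053, 1.613, -0, 1.476, -0.119], TCP at [0.241, 0.577, 0.231] pointing down, gripper open.
Joint ranges: [-3.01, 3.01], [-1.01, 2.22], [0.06, 2.58], [-1.02, 4.17], [0.09, 2.62], [-3.14, 3.14]. Speed limits (rad/s): [2.57, 2.57, 3.14, 3.14, 3.14, 3.14].

INTERFACE

Orientations are given as a rotation vector (axis times angle).
In Python, from station import ctrl gives the robot as it stands.
- The arm moves only by the tool apply_moves, never from a script. Its argument "rows" is a list of rows, each a list of 6 numbers: the shift along the tool's x, y, z in cm, then the turn, a rotation vector about the tool's x, y, z in units of 5 degrees (1.0 is 5 degrees). In form: [[x, y, z, rx, ry, rz], ...]. A call has 1 to 20 rows; each row is the pose to reach, as a shift and turn from the pose measured when the call began, along the tool's axes at that moment; what a row does not reach only later rows make up. A row lasts 1/10 s, in which the tool goes at most 50 mm and 8.59 degrees, less where a joint would pass 70% of its speed; a pose out of reach is approached as far as the arm can. A call with a gripper value outside its range is refused whole. "grip" is the closure, from 0 (fully open) to 1 (shut), set as the call begins (left out, the last holds). The fingers move at their own pace and stop on an object; "squeeze" is the grip in N (left out, the last holds). Time passes only in rows, so rows that repeat a pose let the fingers close. It gives the time, the measured TCP pose, the force and the opening at its end, in the units of the state.
- ctrl.get_obs(): the state, without advancing time (a new reading comes with each control period).
- ctrl.get_image(name): name is "side" or "top"; returns a dict with "color" (420x560x3 uint8, blue, green, red), "mtx" (3x3 intrinsics, pixels), "rvec" (rotation vector, rad) and "tvec" (3), from world to camera coordinates, as OpenCV has them. Camera axes: x right, y down, z forward; pixel columns grow to the right and rows downward; lengths in m; the calibration is good to about 2 mm. A picture is of the moment at which its call begins. There is no depth.
- ctrl.finish_job(): hands the job in, once; it reports no verdict.
The state is a dict: "t": time; "q": joint angles; "dq": joint speeds; "effort": joint torques, N m; "tool_pos": TCP position; "tool_rot": TCP orientation; "contact_force": force on the tool from outside, world axes, zero at the start; "wrist_torque": the same for the moment, N m; "opening": finger opening in m.
Only numpy, scipy, OpenCV 4.12 (cv2) and the standard library are available. Lean on these libraries where they do the work, as an engineer would, in place of code of your own. Each camera call takes 0.05 s, during which the arm holds its last target.

## Working session

There is one attempt and no reset: what is moved stays moved. The work goes in short steps, Python scripts to look and compute and a tool call to move; the robot and the scene stay as the last step left them, time stands still between calls to the robot, and variables do not carry over. Pictures are saved under pics/ and viewed, and the job is handed in when it is done.

Besides the shell and the picture viewer there is one more tool, called after "Call:" by a JSON object that holds its "api" and its "payload", one argument or row to a line. apply_moves: Moves the arm, as the interface text tells. Its arguments: {"type":"object","properties":{"rows":{"type":"array","items":{"type":"array","items":{"type":"number"}}},"grip":{"type":"number"},"squeeze":{"type":"number"}},"required":["rows"]}

```bash
ls; mkdir -p pics; python3 - <<'E'
from station import ctrl
import cv2
print(ctrl.get_obs())
for n in("side","top"):
    d=ctrl.get_image(n); cv2.imwrite(f"pics/{n}0.png",d["color"]); print(n,d["mtx"],d["rvec"],d["tvec"])
E
```

```text
pics
{'t': 0.0, 'q': array([ 1.05598686e+00,  5.33311865e-02,  1.61430107e+00, -4.36542070e-05,
        1.47600836e+00, -1.18980742e-01]), 'dq': array([-0.00019762,  0.00059381,  0.00058689, -0.00086066, -0.00151917,
       -0.00177501]), 'effort': array([ 6.22203679e-04, -3.93687272e+01, -3.70177925e+01, -5.46103945e-05,
        7.02900157e-03,  8.45989007e-06]), 'tool_pos': array([0.24067067, 0.57612148, 0.23007472]), 'tool_rot': array([-6.17591057e-01, -3.07967956e+00,  3.07742959e-03]), 'contact_force': array([-0.35579062,  0.56150086,  0.1800637 ]), 'wrist_torque': array([ 0.00494586, -0.00418566, -0.00704007]), 'opening': 0.08553543372911865}
side [[528.85528956   0.         284.89934602]
 [  0.         528.85528956 214.53322982]
 [  0.           0.           1.        ]] [ 2.07176152 -0.36695509  0.18106336] [-0.48091902  0.22980293  1.35686849]
top [[401.02336082   0.         283.04065609]
 [  0.         401.02336082 205.1535756 ]
 [  0.           0.           1.        ]] [ 2.13912399 -2.15079639  0.1113118 ] [0.01465276 0.54656618 0.97582097]
```

View pics/side0.png

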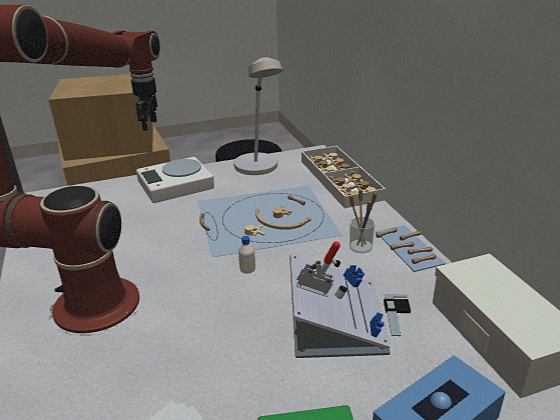

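View pics/top0.png

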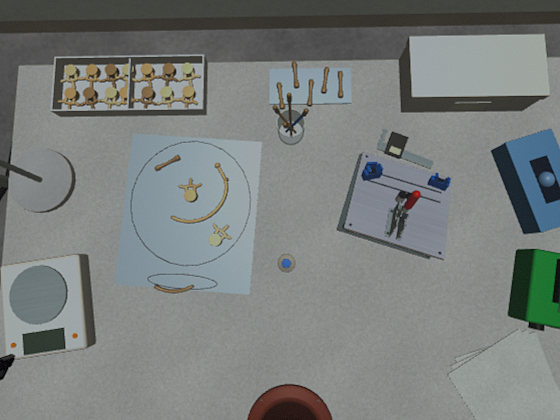

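The side view shows the whole table, with the jig at about (340,305). The top view shows the sheet with the rib at about (205,205), and the jig at about (395,205). Next I enlarge both areas.

```bash
cat > h.py <<'E'
import numpy as np, cv2
from station import ctrl
from scipy.spatial.transform import Rotation as R
def cam(d):
    M=R.from_rotvec(np.ravel(d["rvec"])).as_matrix(); t=np.ravel(d["tvec"]); return d["mtx"],M,t
def ray(d,uv):
    K,M,t=cam(d); p=np.linalg.inv(K)@np.array([uv[0],uv[1],1.]); return -M.T@t, M.T@p
def onz(d,uv,z):
    c,r=ray(d,uv); return c+r*(z-c[2])/r[2]
def onplane(d,uv,p0,n):
    c,r=ray(d,uv); return c+r*(np.dot(np.array(p0)-c,n)/np.dot(r,n))
def tri(d1,u1,d2,u2):
    c1,r1=ray(d1,u1);c2,r2=ray(d2,u2)
    A=np.stack([r1,-r2],1); s=np.linalg.lstsq(A,c2-c1,rcond=None)[0]
    a=c1+s[0]*r1;b=c2+s[1]*r2; return (a+b)/2,np.linalg.norm(a-b)
def proj(d,P):
    K,M,t=cam(d); return cv2.projectPoints(np.atleast_2d(np.array(P,float)),np.ravel(d["rvec"]),np.ravel(d["tvec"]),K,None)[0][:,0]
def crop(d,x0,y0,x1,y1,s,name):
    c=cv2.resize(d["color"][y0:y1,x0:x1],None,fx=s,fy=s,interpolation=cv2.INTER_CUBIC)
    cv2.imwrite("pics/"+name,c)
E
python3 - <<'E'
from h import *
import pickle
D={n:ctrl.get_image(n) for n in("side","top")}
pickle.dump(D,open("D0.pkl","wb"))
for n in D: print(n, ray(D[n],(280,210))[0])
crop(D["top"],115,130,265,295,3.6,"rt.png") 
crop(D["top"],335,120,465,265,4,"jt.png")
crop(D["side"],195,180,345,255,5,"rs.png")
crop(D["side"],280,230,420,360,4.5,"js.png")
E
```

```text
side [ 0.12100727 -1.16215417  0.87174509]
top [ 0.41870392 -0.01138119  1.03717566]
```

View pics/rt.png

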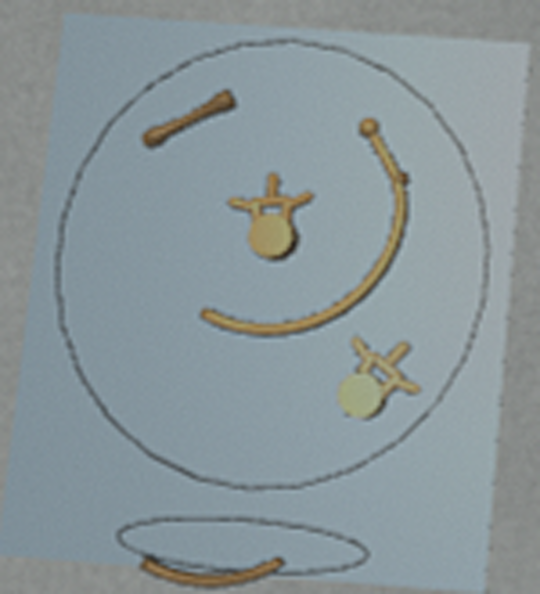

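View pics/jt.png

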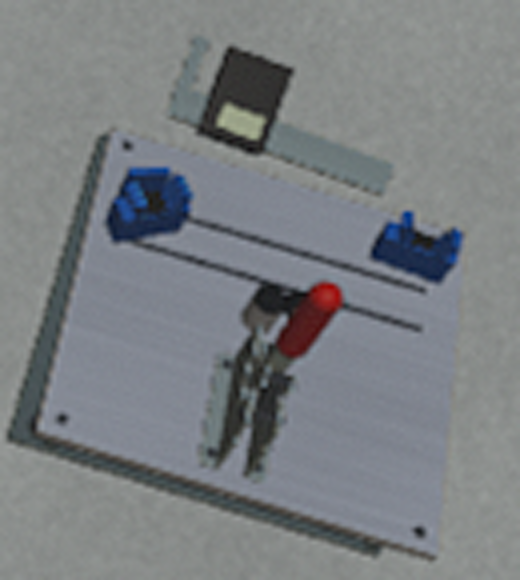

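View pics/js.png

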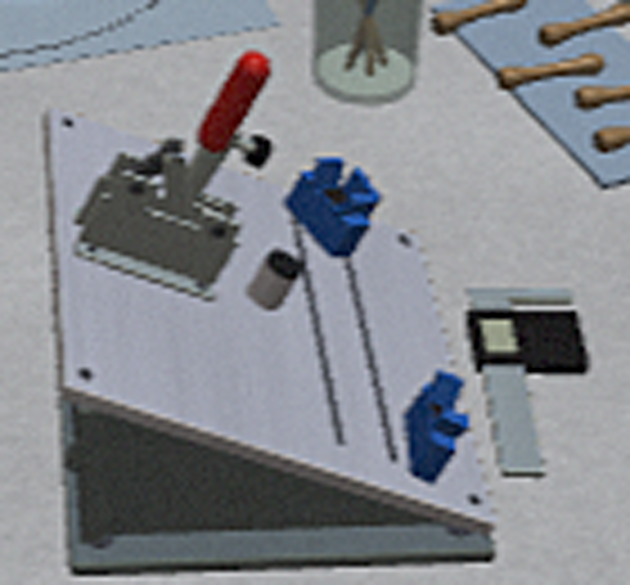

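View pics/rs.png

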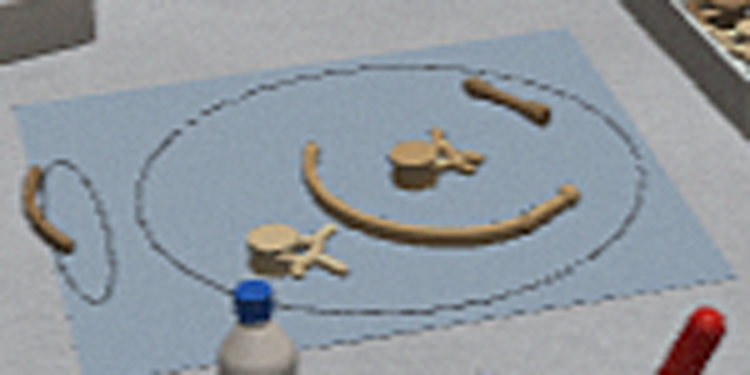

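The close-ups show the rib's head at about (217,165) and its sternal end at about (172,217) in the top view. They also show the jig plate, the two blue posts, the rest and the handle. Next I segment the plate and the rib.

```bash
python3 - <<'E'
from h import *
import pickle
D=pickle.load(open("D0.pkl","rb"))
for n,pts in dict(top=[(360,215),(435,225),(350,140),(355,180),(345,240),(415,170),(200,150),(213,200),(190,195),(160,163)],side=[(310,300),(340,330),(300,340),(270,300),(370,290)]).items():
    c=cv2.GaussianBlur(D[n]["color"],(3,3),0); h=cv2.cvtColor(c,cv2.COLOR_BGR2HSV)
    for p in pts: print(n,p,c[p[1],p[0]],h[p[1],p[0]])
E
```

```text
top (360, 215) [147 137 131] [109  28 147]
top (435, 225) [142 132 127] [110  27 142]
top (350, 140) [138 139 136] [ 80   6 139]
top (355, 180) [99 98 95] [98 10 99]
top (345, 240) [141 143 140] [ 70   5 143]
top (415, 170) [144 133 129] [112  27 144]
top (200, 150) [166 159 143] [ 99  35 166]
top (213, 200) [168 163 148] [ 98  30 168]
top (190, 195) [104 149 159] [ 25  88 159]
top (160, 163) [149 143 130] [ 99  33 149]
side (310, 300) [176 162 159] [115  25 176]
side (340, 330) [142 140 143] [160   5 143]
side (300, 340) [50 52 49] [70 15 52]
side (270, 300) [175 172 171] [113   6 175]
side (370, 290) [175 161 158] [115  25 175]
```

```bash
cat > jig.py <<'E'
from h import *
import pickle
D=pickle.load(open("D0.pkl","rb"))
roi=dict(top=(330,140,470,270),side=(280,240,400,350))
def corners(n):
    d=D[n]; x0,y0,x1,y1=roi[n]; s=6
    c=d["color"][y0:y1,x0:x1].astype(np.float32)
    c=cv2.GaussianBlur(c,(5,5),0.9)
    f=cv2.resize(c[...,0]-c[...,1],None,fx=s,fy=s,interpolation=cv2.INTER_LINEAR)
    m=((f>5)).astype(np.uint8)
    m=cv2.morphologyEx(m,cv2.MORPH_OPEN,np.ones((15,15)))
    cs,_=cv2.findContours(m,cv2.RETR_EXTERNAL,cv2.CHAIN_APPROX_NONE)
    k=max(cs,key=cv2.contourArea); hull=cv2.convexHull(k)
    for e in np.arange(.01,.2,.005):
        q=cv2.approxPolyDP(hull,e*cv2.arcLength(hull,True),True)
        if len(q)<=4: break
    q=q[:,0].astype(float); kk=k[:,0].astype(float)
    L=[]
    for i in range(4):
        a,b=q[i],q[(i+1)%4]; u=(b-a)/np.linalg.norm(b-a); nn=np.array([-u[1],u[0]])
        t=(kk-a)@u/np.linalg.norm(b-a); dd=(kk-a)@nn
        P=kk[(t>.08)&(t<.92)&(abs(dd)<12)]
        for _ in range(3):
            l=cv2.fitLine(P.astype(np.float32),cv2.DIST_HUBER,0,.01,.01).ravel()
            r=abs((P-l[2:])@np.array([-l[1],l[0]])); P2=P[r<6]
            if len(P2)>50:P=P2
        print(n,i,len(P),"rms",np.sqrt((r**2).mean())/s)
        L.append(l)
    out=[]
    for i in range(4):
        l,m2=L[i-1],L[i]
        A=np.array([[l[0],-m2[0]],[l[1],-m2[1]]]); t=np.linalg.solve(A,m2[2:]-l[2:]); out.append(l[2:]+t[0]*l[:2])
    out=(np.array(out)+.5)/s-.5+[x0,y0]
    v=cv2.resize(d["color"][y0:y1,x0:x1],None,fx=5,fy=5)
    for p in out: cv2.circle(v,tuple(int(a) for a in ((p-[x0,y0]+.5)*5)),4,(0,255,0),1)
    cv2.polylines(v,[((out-[x0,y0]+.5)*5).astype(int)],True,(0,255,0),1)
    cv2.imwrite(f"pics/c_{n}.png",v)
    return out
if __name__=="__main__":
    for n in roi: print(n,corners(n))
E
python3 jig.py
```

```text
top 0 396 rms 0.1523111946294112
top 1 406 rms 0.1634466261507649
top 2 494 rms 0.07130682149917672
top 3 372 rms 0.12415942047909666
top [[362.90254593 152.12980652]
 [450.60599518 178.5246582 ]
 [443.4990921  257.93645477]
 [344.33021069 226.78574371]]
side 0 86 rms 0.46029615705875804
side 1 72 rms 0.3975941769905615
side 2 475 rms 0.08632502334418356
side 3 309 rms 0.10499965676835821
side [[290.37507153 254.60287762]
 [360.87425232 264.42853546]
 [391.77895355 346.43786621]
 [294.27419567 315.00842285]]
```

View pics/c_top.png

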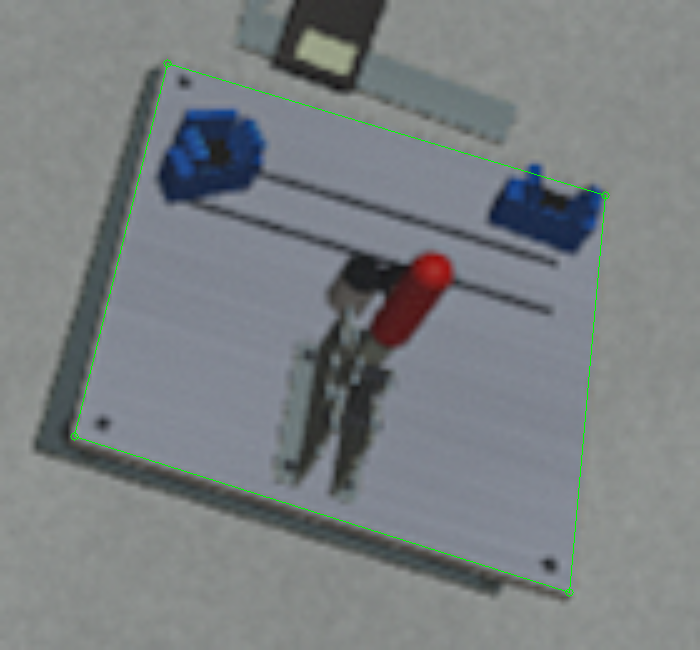

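View pics/c_side.png

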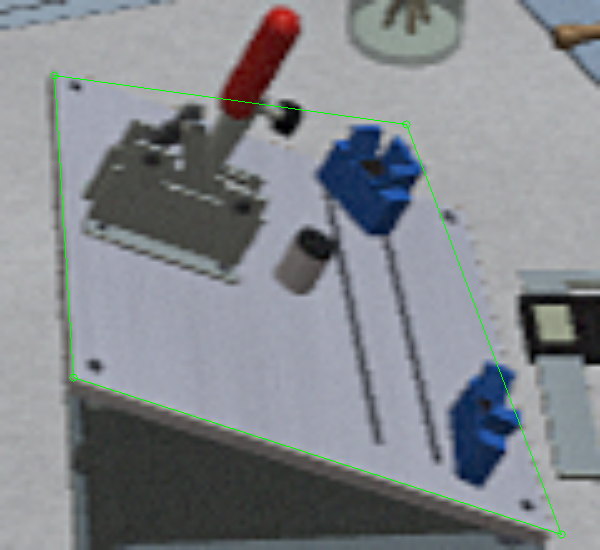

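The top-view corners sit on the plate. In the side view only the two long lines (left and bottom edges) are good. I'll fit the jig pose to those points and check it against the rest, the notches and the handle.

```bash
cat > fit.py <<'E'
from jig import *
from scipy.optimize import least_squares
def fitjig(verbose=True):
    ct=corners("top"); cs=corners("side")
    obs=[("top",ct[i],p) for i,p in enumerate([(-20,-112,-25),(-20,123,-25),(215,123,-25),(215,-112,-25)])]
    obs+=[("side",cs[3],(215,123,-25)),("side",cs[0],(215,-112,-25))]
    def T(p):
        yaw,tx,ty,tz,dt=p
        # jig x up slope, y horizontal
        Rm=R.from_euler("ZY",[yaw,-np.deg2rad(25)-dt]).as_matrix()
        return Rm,np.array([tx,ty,tz])
    def res(p):
        Rm,t=T(p); o=[]
        for n,uv,P in obs: o+=list(proj(D[n],Rm@(np.array(P)/1e3)+t)[0]-uv)
        return np.array(o+[p[4]*200])
    s=least_squares(res,[np.pi-.25,.75,-.15,.1,0])
    if verbose: print(s.x,res(s.x).round(2))
    return T(s.x)
if __name__=="__main__":
    Rm,t=fitjig(); print(Rm,t); np.savez("jig.npz",R=Rm,t=t)
    chk=[(52,-80,0),(19,85,0),(95,0,0),(165,0,111),(-20,-112,-25),(-20,123,-25),(215,123,-25),(215,-112,-25),(-20,0,-25)]
    for n in roi:
        x0,y0,x1,y1=roi[n]; v=cv2.resize(D[n]["color"][y0:y1,x0:x1],None,fx=5,fy=5,interpolation=cv2.INTER_CUBIC)
        for P in chk:
            u=proj(D[n],Rm@(np.array(P)/1e3)+t)[0]; cv2.drawMarker(v,tuple(int(a) for a in (u-[x0,y0]+.5)*5),(0,255,255),cv2.MARKER_CROSS,10,1)
        cv2.imwrite(f"pics/f_{n}.png",v)
    print([ (Rm@(np.array(P)/1e3)+t).round(4) for P in chk])
E
python3 fit.py
```

```text
top 0 396 rms 0.1523111946294112
top 1 406 rms 0.1634466261507649
top 2 494 rms 0.07130682149917672
top 3 372 rms 0.12415942047909666
side 0 86 rms 0.46029615705875804
side 1 72 rms 0.3975941769905615
side 2 475 rms 0.08632502334418356
side 3 309 rms 0.10499965676835821
[ 2.82717857e+00  6.44827452e-01 -2.98075175e-01  5.08313439e-02
  4.90512620e-04] [-0.59 -0.4   0.38  0.08  0.38  0.99 -0.9   0.42  0.61  1.19  0.75 -1.16
  0.1 ]
[[-0.86168129 -0.30925933  0.40232327]
 [ 0.28022    -0.95097774 -0.13083611]
 [ 0.42306277  0.          0.90610038]] [ 0.64482745 -0.29807518  0.05083134]
[array([ 0.6248, -0.2074,  0.0728]), array([ 0.6022, -0.3736,  0.0589]), array([ 0.563 , -0.2715,  0.091 ]), array([ 0.5473, -0.2664,  0.2212]), array([ 0.6866, -0.1939,  0.0197]), array([ 0.614 , -0.4174,  0.0197]), array([ 0.4115, -0.3515,  0.1191]), array([ 0.4841, -0.128 ,  0.1191]), array([ 0.652 , -0.3004,  0.0197])]
```

View pics/f_top.png

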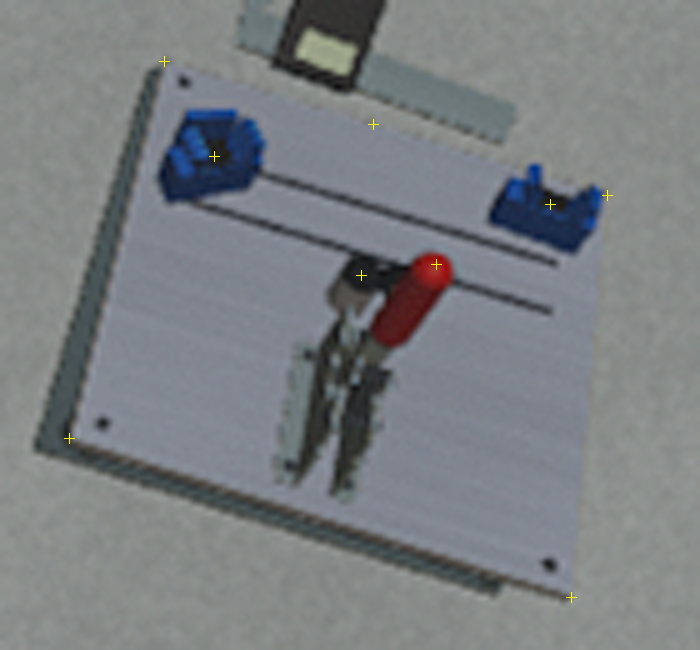

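View pics/f_side.png

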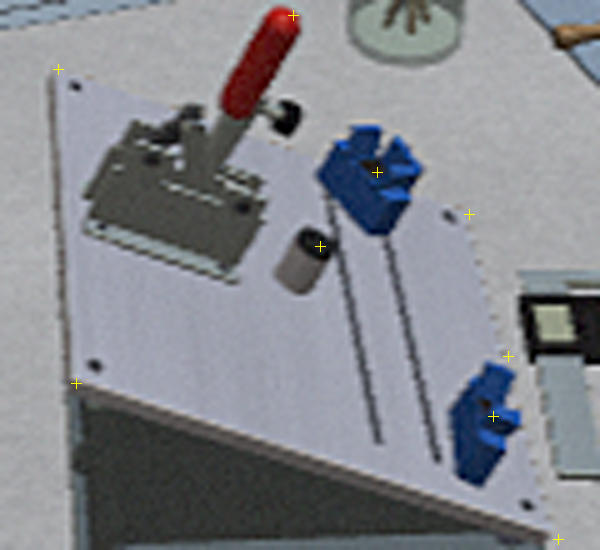

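The fit projects onto the plate, notches and rest to within about 1 px. The side view is shifted by about (+1,+1) px at the handle tip, which matches the stated 2 mm calibration. Now the rib.

```bash
cat > rib.py <<'E'
from h import *
import pickle
from scipy.optimize import least_squares
def ribmask(d,x0,y0,x1,y1):
    h=cv2.cvtColor(cv2.GaussianBlur(d["color"],(3,3),0),cv2.COLOR_BGR2HSV)
    m=np.zeros(h.shape[:2],np.uint8)
    m[y0:y1,x0:x1]=((h[y0:y1,x0:x1,0]<40)&(h[y0:y1,x0:x1,1]>35)).astype(np.uint8)
    return m
if __name__=="__main__":
    D=pickle.load(open("D0.pkl","rb")); d=D["top"]
    m=ribmask(d,117,135,262,300); n,l,st,ce=cv2.connectedComponentsWithStats(m)
    for i in range(1,n):
        if st[i,4]>20: print(i,st[i],ce[i].round(1),onz(d,ce[i],.013).round(4))
    i=max([k for k in range(1,n)],key=lambda k:st[k,2]*st[k,3])
    ys,xs=np.nonzero(l==i); P=np.array([onz(d,(x,y),.010)[:2] for x,y in zip(xs,ys)])
    np.save("ribpts.npy",P)
    # head end = right/top in the picture
    def f(p,Q): return np.hypot(Q[:,0]-p[0],Q[:,1]-p[1])-p[2]
    # shaft only: drop pts near head
    hd=onz(d,(217,165),.01)[:2]; Q=P[np.hypot(*(P-hd).T)>.045]
    s=least_squares(f,[.53,.2,.095],args=(Q,),loss="soft_l1",f_scale=.003); print("circle",s.x,np.abs(f(s.x,Q)).mean())
    c=s.x[:2]; th=np.unwrap(np.arctan2(*(Q-c).T[::-1])%(2*np.pi)); print("ang range deg",np.rad2deg(th.min()),np.rad2deg(th.max()))
    # ends in pixel
    for (x,y) in [(217,165),(172,217)]:
        print(onz(d,(x,y),.008).round(4))
E
python3 rib.py
```

```text
1 [155 155  25  15  95] [167.1 162.5] [0.6647 0.3165 0.013 ]
2 [171 163  57  60 320] [209.1 200.7] [0.5624 0.2037 0.013 ]
3 [179 178  23  24 230] [190.1 190.8] [0.5888 0.2539 0.013 ]
4 [209 224  22  22 223] [218.2 235.5] [0.4722 0.1787 0.013 ]
5 [154 285  39   8 137] [172.5 289.2] [0.3376 0.2921 0.013 ]
circle [0.60438712 0.25503076 0.09421282] 0.002034157968076543
ang range deg 149.46665495510143 279.02689033714427
[0.6578 0.1857 0.008 ]
[0.5211 0.3007 0.008 ]
```

```bash
python3 - <<'E'
from h import *
import pickle
D=pickle.load(open("D0.pkl","rb")); d=D["top"]
crop(d,165,155,235,230,8,"rt2.png")
J=np.load("jig.npz")
a=np.deg2rad(215.2); c=np.array([.6044,.2550])
Rz=np.array([[np.cos(a),-np.sin(a)],[np.sin(a),np.cos(a)]])
pts={}
for f in list(range(-64,45,12))+[44]: pts[f]=.095*np.array([np.cos(np.deg2rad(f)),np.sin(np.deg2rad(f))])
pts["neck"]=np.array([.019,.085]);pts["head"]=np.array([-.002,.087])
for n,(x0,y0,x1,y1) in dict(top=(165,155,235,230),side=(250,185,320,235)).items():
    v=cv2.resize(D[n]["color"][y0:y1,x0:x1],None,fx=8,fy=8,interpolation=cv2.INTER_CUBIC)
    for k,p in pts.items():
        u=proj(D[n],[*(Rz@p+c),.010])[0]; cv2.drawMarker(v,tuple(int(a) for a in (u-[x0,y0]+.5)*8),(0,0,255),cv2.MARKER_CROSS,8,1)
    cv2.imwrite(f"pics/r_{n}.png",v)
E
```

```text
(no output)
```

View pics/r_top.png

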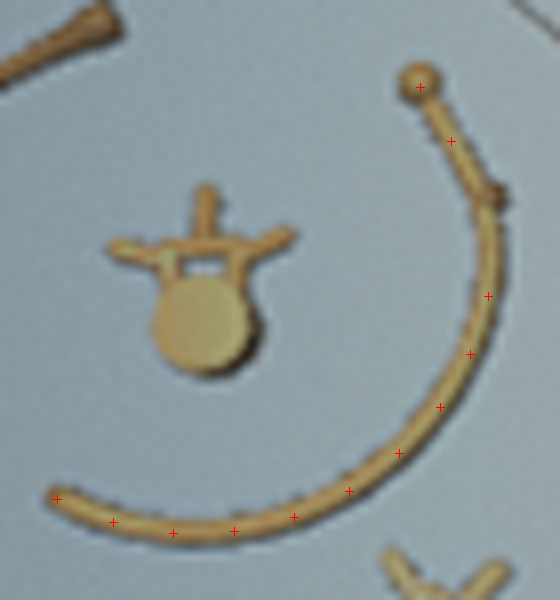

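View pics/r_side.png

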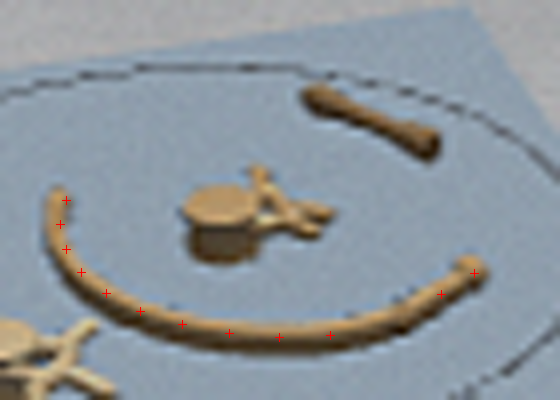

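The model points lie on the rib in the top view, with the sternal marker about 1 px short. The side view shows the same ~1 px shift as on the jig, so I'll rely mainly on the top camera. I'll grasp on the neck side at +30 deg.

```bash
cat >> h.py <<'E'
def pose():
    o=ctrl.get_obs(); return R.from_rotvec(o["tool_rot"]).as_matrix(),np.array(o["tool_pos"]),o
def row(Rt,pt):
    Rc,pc,_=pose(); s=Rc.T@(pt-pc)*100; w=R.from_matrix(Rc.T@Rt).as_rotvec()/np.deg2rad(5)
    return np.r_[s,w].round(2)
def ribpose(a_deg,c):
    a=np.deg2rad(a_deg); return np.array([[np.cos(a),-np.sin(a),0],[np.sin(a),np.cos(a),0],[0,0,1]]),np.array([*c,0.])
def graspR(Rr,phi,sgn):
    p=np.deg2rad(phi); y=Rr@np.array([np.cos(p),np.sin(p),0])*sgn; z=-Rr[:,2]; return np.stack([np.cross(y,z),y,z],1)
E
python3 - <<'E'
from h import *
Rc,pc,o=pose(); print(Rc.round(3),pc)
Rr,t=ribpose(214.9,(.6044,.2550)); 
J=np.load("jig.npz")
for phi in(30,):
  g=Rr@(.095*np.array([np.cos(np.deg2rad(phi)),np.sin(np.deg2rad(phi)),0]))+t; print("grasp",g)
  for s in(1,-1):
    G=graspR(Rr,phi,s); print(s,G.round(3).tolist(),row(G,g+[0,0,.10]))
    GJ=graspR(J["R"],phi,s); print(" jig turn",(R.from_matrix(G.T@GJ).as_rotvec()/np.deg2rad(5)).round(2))
E
```

```text
[[-0.923  0.386 -0.001]
 [ 0.386  0.923 -0.001]
 [ 0.    -0.001 -1.   ]] [0.24078189 0.57632092 0.2305065 ]
grasp [0.56410105 0.16897096 0.        ]
1 [[0.906, -0.424, -0.0], [-0.424, -0.906, -0.0], [0.0, 0.0, -1.0]] [-4.554e+01 -2.510e+01  1.308e+01  0.000e+00 -2.000e-02 -3.552e+01]
 jig turn [-2.87 -4.32 10.41]
-1 [[-0.906, 0.424, -0.0], [0.424, 0.906, -0.0], [0.0, -0.0, -1.0]] [-4.554e+01 -2.510e+01  1.308e+01 -1.000e-02 -0.000e+00  4.800e-01]
 jig turn [ 2.87  4.32 10.41]
```

Call:
{"api": "apply_moves", "payload": {
  "rows": [
    [-45.5,-25.1,13.0,0,0,0.5],
    [-45.5,-25.1,13.0,0,0,0.5],
    [-45.5,-25.1,13.0,0,0,0.5],
    [-45.5,-25.1,13.0,0,0,0.5],
    [-45.5,-25.1,13.0,0,0,0.5],
    [-45.5,-25.1,13.0,0,0,0.5],
    [-45.5,-25.1,13.0,0,0,0.5],
    [-45.5,-25.1,13.0,0,0,0.5],
    [-45.5,-25.1,13.0,0,0,0.5],
    [-45.5,-25.1,13.0,0,0,0.5],
    [-45.5,-25.1,13.0,0,0,0.5],
    [-45.5,-25.1,13.0,0,0,0.5],
    [-45.5,-25.1,13.0,0,0,0.5],
    [-45.5,-25.1,13.0,0,0,0.5],
    [-45.5,-25.1,13.0,0,0,0.5],
    [-45.5,-25.1,13.0,0,0,0.5]
  ],
  "grip": 0.55,
  "squeeze": 30
}}

```text
t: 1.8
tool_pos: [0.5634, 0.1702, 0.1012]
tool_rot: [0.682, 3.066, -0.002]
contact_force: [0.1, -0.5, -0.0]
opening: 0.0384
```

```bash
python3 - <<'E'
from h import *
Rc,pc,o=pose(); print(o)
D={n:ctrl.get_image(n) for n in("side","top")}
print(proj(D["top"],pc),proj(D["side"],pc))
crop(D["top"],150,140,260,260,5,"a_t.png");crop(D["side"],200,150,340,255,5,"a_s.png")
E
```

```text
{'t': 1.8, 'q': array([ 1.67442003e-01,  8.18178846e-02,  1.80818505e+00, -1.03168006e-03,
        1.25177238e+00, -9.65281213e-01]), 'dq': array([-0.00489884,  0.00054172, -0.0008827 , -0.00074591, -0.00080793,
       -0.00127019]), 'effort': array([-1.21075180e-01, -3.75098312e+01, -3.39732850e+01, -7.62871758e-03,
        1.03934846e-03,  1.09094486e-03]), 'tool_pos': array([0.56336978, 0.17019812, 0.10121329]), 'tool_rot': array([ 6.82094672e-01,  3.06644615e+00, -1.53329984e-03]), 'contact_force': array([ 0.10004028, -0.52798526, -0.0150753 ]), 'wrist_torque': array([-0.01352022, -0.02218001,  0.02612465]), 'opening': 0.038361881938130026}
[[215.50333063 195.07412569]] [[282.17820115 200.80599545]]
```

View pics/a_t.png

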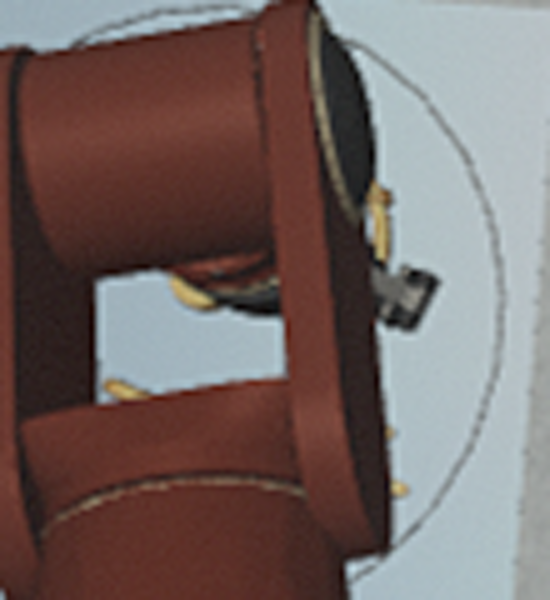

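View pics/a_s.png

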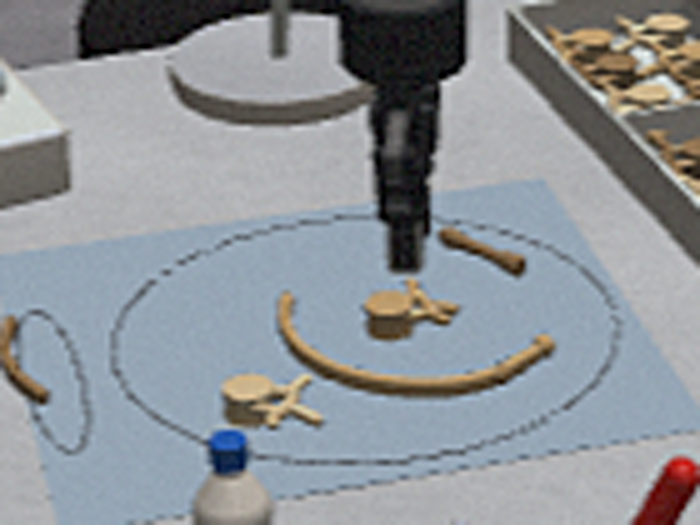

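The side view shows the fingers about 1 px left of the predicted TCP, the same shift as on the jig and rib. That confirms the offset is in the side camera. The top view is covered by the arm. Next I descend.

```bash
python3 - <<'E'
from h import *
Rr,t=ribpose(214.9,(.6044,.2550)); g=np.array([.5641,.1690,.004]); print(row(graspR(Rr,30,-1),g))
E
```

```text
[-0.09 -0.05  9.71 -0.01  0.   -0.  ]
```

Call:
{"api": "apply_moves", "payload": {
  "rows": [
    [-0.1,-0.05,3,0,0,0],
    [-0.1,-0.05,6,0,0,0],
    [-0.1,-0.05,8,0,0,0],
    [-0.1,-0.05,9.2,0,0,0],
    [-0.1,-0.05,9.6,0,0,0],
    [-0.1,-0.05,9.6,0,0,0],
    [-0.1,-0.05,9.6,0,0,0]
  ]
}}

```text
t: 2.6
tool_pos: [0.5652, 0.1692, 0.0065]
tool_rot: [0.682, 3.064, -0.0]
contact_force: [0.7, -0.1, 0.6]
opening: 0.0383
```

```bash
python3 - <<'E'
from h import *
d=ctrl.get_image("side")
crop(d,225,150,335,240,7,"b_s.png")
E
```

```text
(no output)
```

View pics/b_s.png

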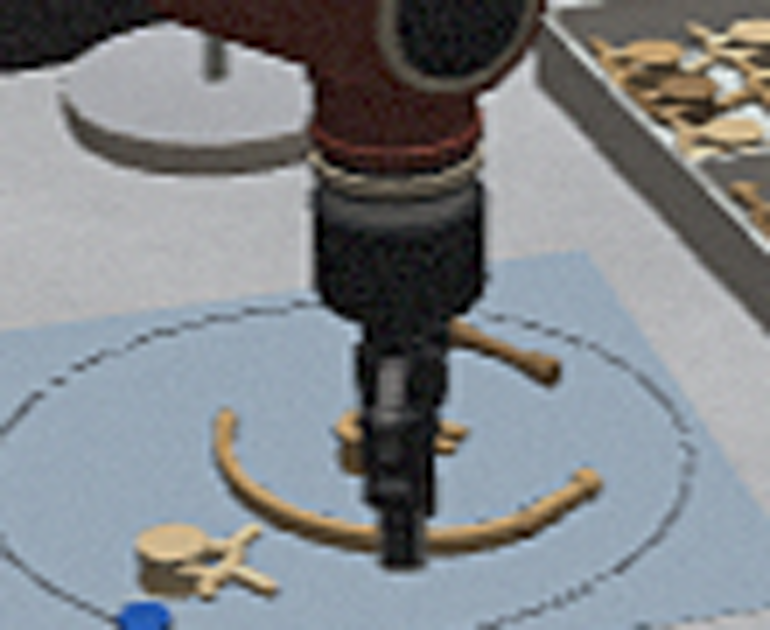

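The fingers straddle the rib at about (282,227). I close the gripper gently, slightly lower.

Call:
{"api": "apply_moves", "payload": {
  "rows": [
    [0,0,0.15,0,0,0],
    [0,0,0.15,0,0,0],
    [0,0,0.15,0,0,0],
    [0,0,0.15,0,0,0],
    [0,0,0.15,0,0,0],
    [0,0,0.15,0,0,0],
    [0,0,0.15,0,0,0],
    [0,0,0.15,0,0,0],
    [0,0,0.15,0,0,0],
    [0,0,0.15,0,0,0]
  ],
  "grip": 1,
  "squeeze": 35
}}

```text
t: 3.65
tool_pos: [0.5661, 0.1693, 0.0062]
tool_rot: [0.682, 3.063, 0.001]
contact_force: [-0.8, -0.2, 6.1]
opening: 0.0076
```

```bash
python3 - <<'E'
from h import *
d=ctrl.get_image("side")
crop(d,225,150,335,240,7,"c_s.png")
E
```

```text
(no output)
```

View pics/c_s.png

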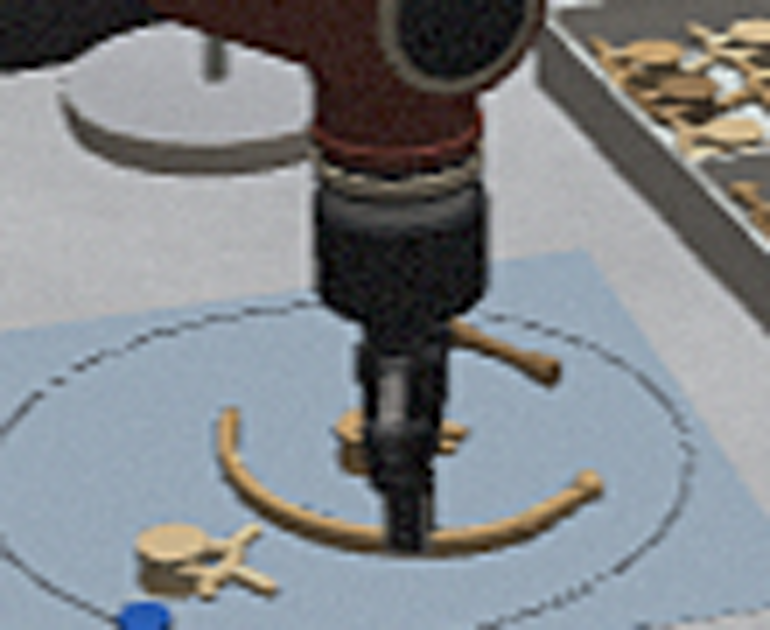

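The grip closed to 7.6 mm, against a rib thickness of 9 mm. I lift a little to check it.

Call:
{"api": "apply_moves", "payload": {
  "rows": [
    [0,0,-1,0,0,0],
    [0,0,-3,0,0,0],
    [0,0,-5,0,0,0],
    [0,0,-7,0,0,0],
    [0,0,-9,0,0,0],
    [0,0,-10,0,0,0],
    [0,0,-10,0,0,0]
  ]
}}

```text
t: 4.4
tool_pos: [0.5668, 0.1695, 0.1081]
tool_rot: [0.681, 3.06, 0.003]
contact_force: [0.5, -0.4, 1.5]
opening: 0.0079
```

```bash
python3 - <<'E'
from h import *
d=ctrl.get_image("side")
crop(d,225,120,335,240,6,"d_s.png")
E
```

```text
(no output)
```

View pics/d_s.png

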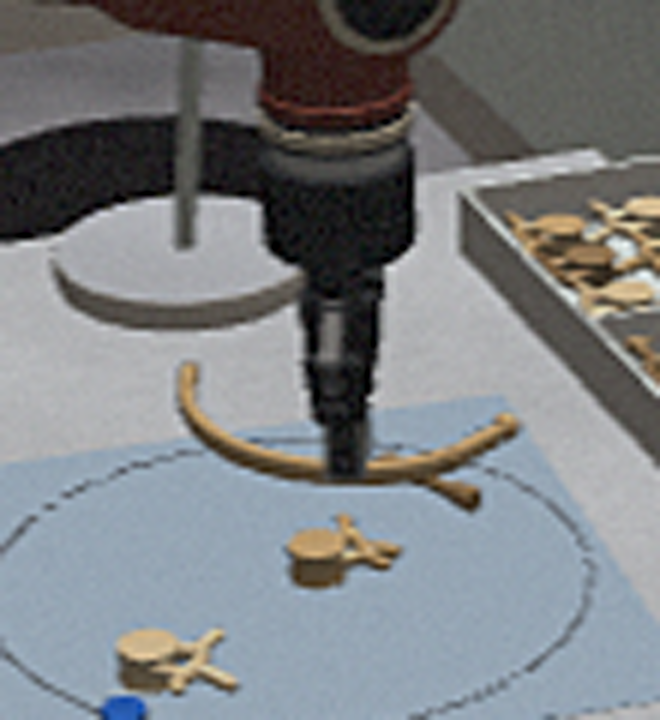

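The rib hangs level in the grip, with the sternal end at about (256,181) and the head at about (311,190). I measure how it shifted in the grip with the side camera, comparing before and after so the camera bias cancels.

```bash
python3 - <<'E'
from h import *
import pickle
D0=pickle.load(open("D0.pkl","rb"))["side"]; D1=ctrl.get_image("side")
for nm,d,(x0,y0,x1,y1) in [("e0",D0,(250,185,320,235)),("e1",D1,(250,175,320,205))]:
    v=cv2.resize(d["color"][y0:y1,x0:x1],None,fx=11,fy=11,interpolation=cv2.INTER_CUBIC); cv2.imwrite(f"pics/{nm}.png",v)
E
```

View pics/e0.png

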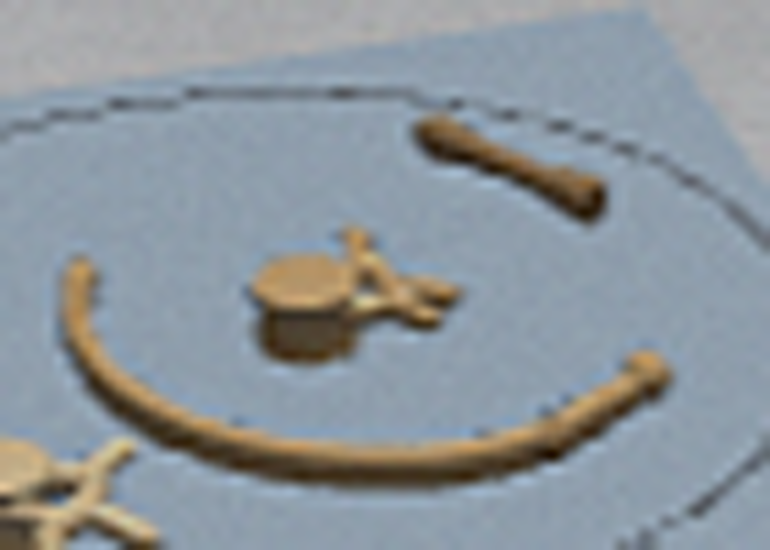

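View pics/e1.png

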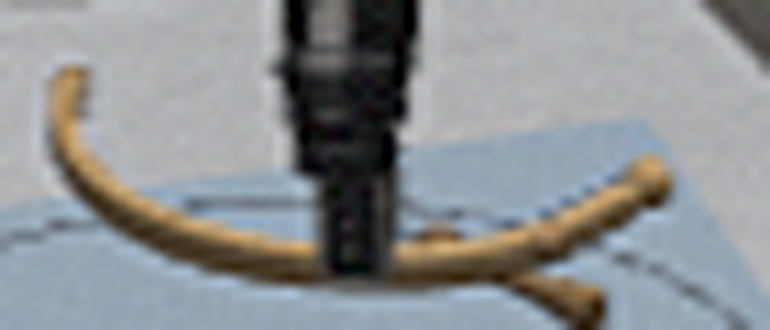

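```bash
python3 - <<'E'
from h import *
import pickle
d=pickle.load(open("D0.pkl","rb"))["side"]
for dz in(.100,.102):
    h0=onz(d,(309.0,218.8),.0075);s0=onz(d,(257.4,208.5),.013)
    h1=onz(d,(309.1,191.5),.0075+dz);s1=onz(d,(256.4,181.2),.013+dz)
    ang=lambda a,b:np.rad2deg(np.arctan2(*(b-a)[:2][::-1]))
    print(dz,h0.round(4),s0.round(4),"dh",((h1-h0)*1e3).round(1),"ds",((s1-s0)*1e3).round(1),"rot",ang(h1,s1)-ang(h0,s0),np.linalg.norm(h1-s1),np.linalg.norm(h0-s0))
# model distances
hm=np.array([-.002,.087]);sm=.095*np.array([np.cos(np.deg2rad(-64)),np.sin(np.deg2rad(-64))]);print(np.linalg.norm(hm-sm))
E
```

```text
0.1 [0.6578 0.1879 0.0075] [0.5208 0.3031 0.013 ] dh [ -0.9  -2.8 100. ] ds [  1.7   0.3 100. ] rot -1.3072036250749761 0.17909410975782894 0.1790935653064075
0.102 [0.6578 0.1879 0.0075] [0.5208 0.3031 0.013 ] dh [ -2.3  -6.3 102. ] ds [  0.7  -3.6 102. ] rot -1.2988922613310478 0.17861321891679005 0.1790935653064075
0.17782476380162882
```

```bash
cat >> h.py <<'E'
def ribfromtool(Rc,pc,alpha_phi,zoff=.0065):
    """rib frame from tool: tool -y is radial at angle phi, TCP at radius .095, zoff above underside"""
    p=np.deg2rad(alpha_phi); er=-Rc[:,1]; z=-Rc[:,2]; et=np.cross(z,er)
    x=np.cos(p)*er-np.sin(p)*et; y=np.sin(p)*er+np.cos(p)*et
    return np.stack([x,y,z],1), pc-.095*er-zoff*z
E
python3 - <<'E'
from h import *
Rc,pc,o=pose(); b=np.rad2deg(np.arctan2(-Rc[1,1],-Rc[0,1]))%360; print("beta",b, Rc[:,2])
d=ctrl.get_image("side")
x0,y0,x1,y1=250,175,320,205
for phi,col in((29,(255,0,0)),(31,(0,0,255))):
    Rr,t=ribfromtool(Rc,pc,phi); print(phi,np.rad2deg(np.arctan2(Rr[1,0],Rr[0,0]))%360,t)
    if phi==29: v=cv2.resize(d["color"][y0:y1,x0:x1],None,fx=11,fy=11,interpolation=cv2.INTER_CUBIC)
    P=[(95*np.cos(np.deg2rad(f)),95*np.sin(np.deg2rad(f)),11) for f in range(-64,45,12)]+[(19,85,8),(-2,87,7.5)]
    for p in P:
        u=proj(d,Rr@(np.array(p)/1e3)+t)[0]-[1.1,0.8]
        cv2.drawMarker(v,tuple(int(a) for a in (u-[x0,y0]+.5)*11),col,cv2.MARKER_CROSS,8,1)
cv2.imwrite("pics/g.png",v)
E
```

```text
beta 244.8972005081182 [ 2.92880354e-03 -6.31745275e-04 -9.99995511e-01]
29 215.89727226888883 [0.6055658  0.25524635 0.09898109]
31 213.89727291667492 [0.6055658  0.25524635 0.09898109]
```

View pics/g.png

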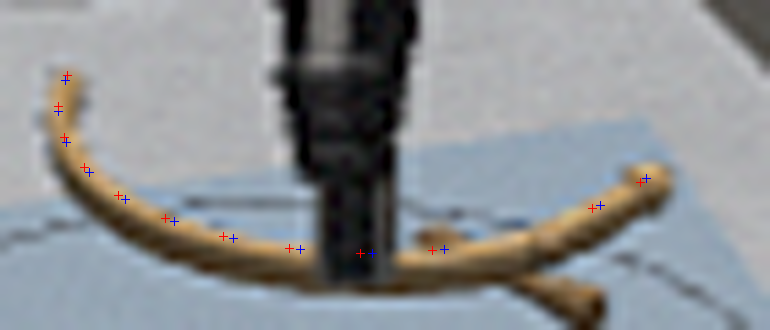

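Red (phi=31) and blue (29) bracket the rib, so I take phi=30. I refit the jig with the side camera's shift left free and hand-picked side corners.

```bash
python3 - <<'E' | grep -v rms
from jig import *
from scipy.optimize import least_squares
ct=corners("top"); cs=corners("side")
C=[(-20,-112,-25),(-20,123,-25),(215,123,-25),(215,-112,-25)]
obs=[("top",ct[i],p) for i,p in enumerate(C)]
obs+=[("side",cs[3],C[2]),("side",np.array([290.3,254.2]),C[3]),("side",np.array([388.7,346.6]),C[1])]
def T(p): return R.from_euler("ZY",[p[0],-np.deg2rad(25)]).as_matrix(),p[1:4]
def res(p):
    Rm,t=T(p);o=[]
    for n,uv,P in obs: o+=list(proj(D[n],Rm@(np.array(P)/1e3)+t)[0]-uv-(p[4:6] if n=="side" else 0))
    return np.array(o+list(p[4:6]*.2))
s=least_squares(res,[2.83,.645,-.298,.051,1,1]); print(s.x.round(4),res(s.x).round(2))
Rm,t=T(s.x); np.savez("jig2.npz",R=Rm,t=t)
for P in [(-20,-112,-25),(215,123,-25),(95,0,0),(165,0,111)]: print(P,(Rm@(np.array(P)/1e3)+t).round(4),proj(D["side"],Rm@(np.array(P)/1e3)+t)[0]-s.x[4:],proj(D["top"],Rm@(np.array(P)/1e3)+t)[0])
E
```

```text
[ 2.8268  0.6464 -0.3     0.0444  2.1642  2.9248] [-0.29 -0.36  0.11 -0.02  0.07  0.31 -0.46 -0.06 -0.57  0.99 -0.47 -1.27
  1.12  0.4   0.43  0.58]
(-20, -112, -25) [ 0.6882 -0.1958  0.0133] [371.95686695 281.75543424] [362.60853498 151.77184156]
(215, 123, -25) [ 0.4129 -0.3533  0.1126] [293.707146   315.99421299] [443.57277689 258.25031334]
(95, 0, 0) [ 0.5645 -0.2733  0.0845] [342.26448246 288.29099338] [401.8951698  194.28126586]
(165, 0, 111) [ 0.5488 -0.2682  0.2147] [336.9245442  242.43872324] [416.79805993 192.15257008]
```

```bash
python3 - <<'E' | grep -v rms
from jig import *
from scipy.optimize import least_squares
ct=corners("top"); cs=corners("side")
C=[(-20,-112,-25),(-20,123,-25),(215,123,-25),(215,-112,-25)]
obs=[("top",ct[i],p) for i,p in enumerate(C)]
obs+=[("side",cs[3],C[2]),("side",np.array([290.4,254.6]),C[3]),("side",np.array([388.7,346.6]),C[1])]
def T(p): return R.from_euler("ZY",[p[0],-np.deg2rad(25)]).as_matrix(),p[1:4]
for sh in ([0,0],[.6,.4],[1.1,.8],[1.3,1.6]):
  def res(p):
    Rm,t=T(p);o=[]
    for n,uv,P in obs: o+=list(proj(D[n],Rm@(np.array(P)/1e3)+t)[0]-uv-(np.array(sh) if n=="side" else 0))
    return np.array(o)
  s=least_squares(res,[2.83,.645,-.298,.051]); print(sh,s.x.round(4),res(s.x).round(2),s.cost)
  if sh[0]==1.1: np.savez("jig2.npz",R=T(s.x)[0],t=T(s.x)[1]); print(T(s.x))
E
```

```text
[0, 0] [ 2.8254  0.644  -0.2976  0.0515] [-0.68 -0.24  0.31  0.41  0.1   1.4  -1.18  0.63  0.07  0.83  0.43 -1.45
  2.02  0.54] 5.946412913290943
[0.6, 0.4] [ 2.8259  0.6447 -0.2981  0.0504] [-0.61 -0.35  0.29  0.22  0.14  1.1  -1.03  0.42 -0.15  0.91  0.11 -1.43
  1.75  0.55] 4.689297062937212
[1.1, 0.8] [ 2.8262  0.6452 -0.2984  0.0493] [-0.54 -0.43  0.27  0.08  0.16  0.85 -0.9   0.25 -0.32  0.98 -0.15 -1.42
  1.53  0.56] 3.9674272666352968
(array([[-8.61617345e-01, -3.10144117e-01,  4.01778766e-01],
       [ 2.81086029e-01, -9.50689553e-01, -1.31072568e-01],
       [ 4.22618262e-01,  1.38777878e-17,  9.06307787e-01]]), array([ 0.64521125, -0.29843767,  0.04930907]))
[1.3, 1.6] [ 2.8263  0.6455 -0.299   0.0474] [-0.46 -0.33  0.19  0.13  0.09  0.74 -0.76  0.21 -0.31  1.   -0.17 -1.49
  1.48  0.53] 3.6967691200389035
```

```bash
cat >> h.py <<'E'
def tgt(h,phi=30,zoff=.0065,off=(0,0),f="jig2.npz"):
    J=np.load(f); p=np.deg2rad(phi)
    P=np.array([.095*np.cos(p)+off[0],.095*np.sin(p)+off[1],zoff+h]); return graspR(J["R"],phi,-1),J["R"]@P+J["t"]
E
python3 - <<'E'
from h import *
Rc,pc,o=pose(); print(pc)
for h in(.12,.06,0): print(h,tgt(h)[1].round(4),row(*tgt(h)))
E
```

```text
[0.56485562 0.16916318 0.10479819]
0.12 [ 0.6104 -0.3371  0.1987] [-25.62 -43.91  -9.34   2.87   4.34  10.42]
0.06 [ 0.5863 -0.3292  0.1443] [-23.09 -44.22  -3.91   2.87   4.34  10.42]
0 [ 0.5622 -0.3213  0.09  ] [-20.56 -44.53   1.52   2.87   4.34  10.42]
```

Call:
{"api": "apply_moves", "payload": {
  "rows": [
    [0,0,-5,0,0,0],
    [0,0,-10,0,0,0],
    [0,0,-14,0,0,0],
    [0,0,-17,0,0,0],
    [-2,-4,-17,0.3,0.4,1],
    [-4,-8,-17,0.6,0.8,2],
    [-7,-12,-17,0.9,1.2,3],
    [-9,-16,-17,1.2,1.6,4],
    [-11,-20,-17,1.4,2.1,5],
    [-14,-24,-17,1.7,2.5,6],
    [-16,-28,-17,2,2.9,7],
    [-18,-32,-17,2.2,3.4,8],
    [-21,-36,-17,2.5,3.8,9],
    [-23,-40,-17,2.8,4.2,10],
    [-25,-43,-16,2.87,4.34,10.42],
    [-25.6,-43.9,-14,2.87,4.34,10.42],
    [-25.6,-43.9,-12,2.87,4.34,10.42],
    [-25.6,-43.9,-10.5,2.87,4.34,10.42],
    [-25.6,-43.9,-9.35,2.87,4.34,10.42],
    [-25.6,-43.9,-9.35,2.87,4.34,10.42]
  ]
}}

```text
t: 6.55
tool_pos: [0.6095, -0.3346, 0.1961]
tool_rot: [-1.712, -2.116, 0.217]
contact_force: [-1.0, 0.3, -1.5]
opening: 0.0078
```

```bash
python3 - <<'E'
from h import *
import pickle
Rc,pc,o=pose(); print(pc,o["q"].round(2),row(*tgt(.12)))
D={n:ctrl.get_image(n) for n in("side","top")}; pickle.dump(D,open("D2.pkl","wb"))
crop(D["top"],300,100,480,265,4,"i_t.png");crop(D["side"],270,170,430,350,3.3,"i_s.png")
E
```

```text
[ 0.60954037 -0.33462854  0.19608074] [-0.57  0.52  1.15 -0.11  1.89 -0.79] [-0.19 -0.08 -0.31 -0.04 -0.03  0.03]
```

View pics/i_t.png

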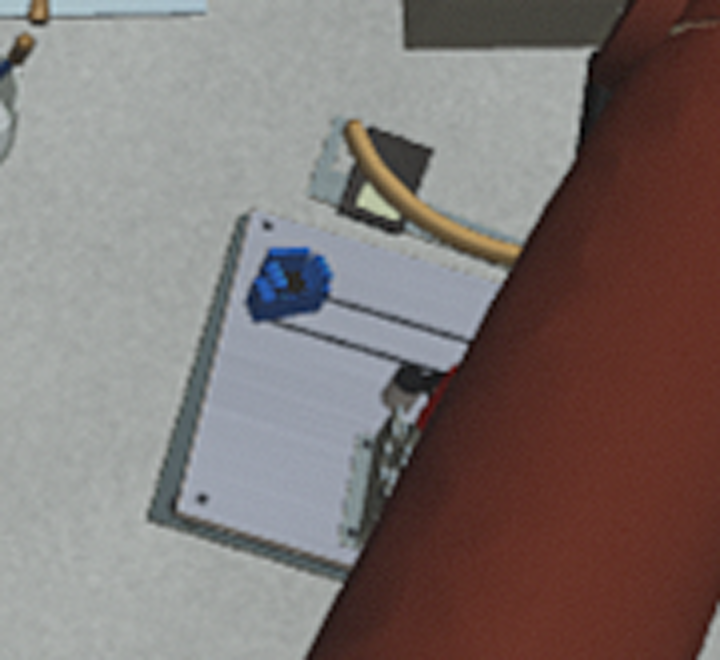

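View pics/i_s.png

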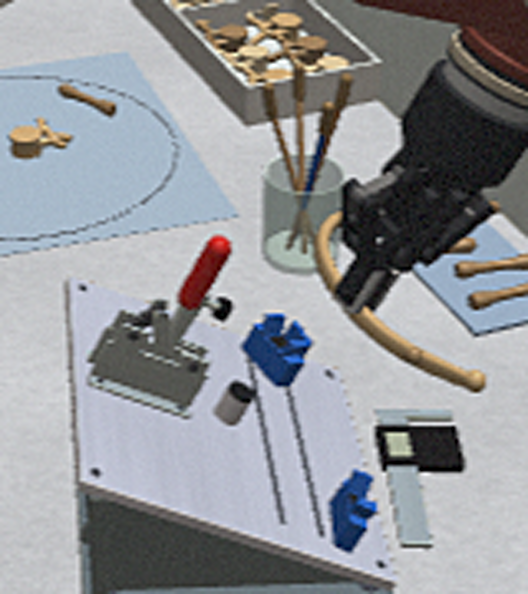

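The rib hovers parallel to the plate. The top view sees the sternal half and its notch, and the side view sees the whole rib. I descend to about 35 mm and check the alignment.

Call:
{"api": "apply_moves", "payload": {
  "rows": [
    [0.5,0,1,0,0,0],
    [1.5,-0.1,3,0,0,0],
    [2.3,-0.2,5,0,0,0],
    [2.9,-0.4,6.5,0,0,0],
    [3.35,-0.4,7.4,0,0,0],
    [3.4,-0.4,7.4,0,0,0],
    [3.4,-0.4,7.4,0,0,0]
  ]
}}

```text
t: 7.35
tool_pos: [0.5721, -0.2944, 0.1418]
tool_rot: [-1.716, -2.12, 0.217]
contact_force: [0.2, 0.0, -0.6]
opening: 0.0078
```

```bash
cat > chk.py <<'E'
from h import *
import sys
def chk(tag,phi=30,zoff=.0065):
    Rc,pc,o=pose(); J=np.load("jig2.npz")
    Rr,t=ribfromtool(Rc,pc,phi,zoff)
    tj=J["R"].T@(t-J["t"]); Rj=J["R"].T@Rr
    print("t",o["t"],"rib in jig mm",(tj*1e3).round(1),"rot deg",np.rad2deg(R.from_matrix(Rj).as_rotvec()).round(2),"F",o["contact_force"].round(1),o["opening"])
    D={n:ctrl.get_image(n) for n in("side","top")}
    out={}
    for n,(x0,y0,x1,y1),s in (("side",(305,235,405,345),6),("top",(345,125,465,215),6)):
        d=D[n]; v=cv2.resize(d["color"][y0:y1,x0:x1],None,fx=s,fy=s,interpolation=cv2.INTER_CUBIC)
        sh=np.array([1.1,.8]) if n=="side" else 0
        P=[(95*np.cos(np.deg2rad(f)),95*np.sin(np.deg2rad(f)),6.5) for f in range(-64,45,12)]+[(19,85,6.5),(-2,87,7.5)]
        for p in P:
            u=proj(d,Rr@(np.array(p)/1e3)+t)[0]-sh; cv2.drawMarker(v,tuple(int(a) for a in (u-[x0,y0]+.5)*s),(0,0,255),cv2.MARKER_CROSS,7,1)
        for p in [(52,-80,0),(19,85,0),(95,0,0)]:
            u=proj(d,J["R"]@(np.array(p)/1e3)+J["t"])[0]-sh; cv2.drawMarker(v,tuple(int(a) for a in (u-[x0,y0]+.5)*s),(0,255,255),cv2.MARKER_CROSS,9,1)
        cv2.imwrite(f"pics/{tag}_{n}.png",v)
    return D
if __name__=="__main__": chk(sys.argv[1])
E
python3 chk.py k1; python3 -c "
from h import *
print(row(*tgt(.035)),row(*tgt(0)))"
```

```text
t 7.35 rib in jig mm [ 21.  -28.8  47.5] rot deg [0.06 0.1  0.07] F [ 0.2  0.  -0.6] 0.007832992601341347
[-3.48  0.37  1.3   0.02  0.03  0.01] [-3.47  0.36  4.8   0.02  0.03  0.01]
```

View pics/k1_side.png

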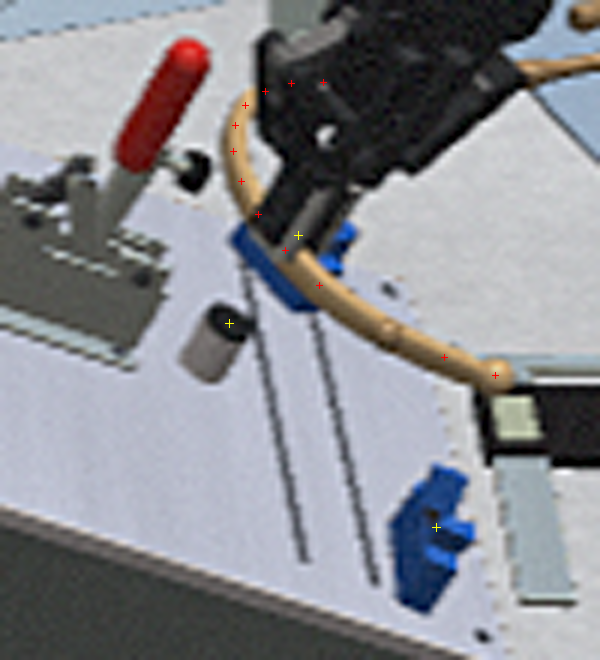

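View pics/k1_top.png

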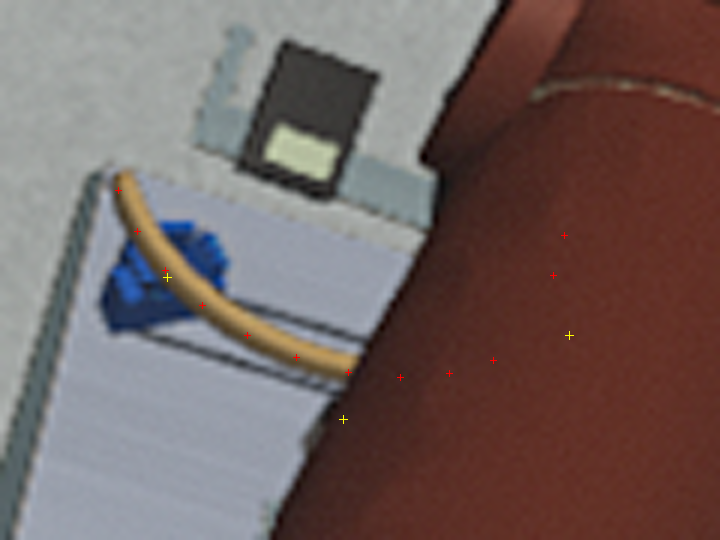

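I reused an old-frame x shift here, so the rib is 35 mm off along the slope. Nothing was touched, and I'm moving it back. In the top view the rib also appears about 1.3 px above the prediction, which I'll recheck near the notches.

Call:
{"api": "apply_moves", "payload": {
  "rows": [
    [-1,0.1,0,0,0,0],
    [-2,0.2,0,0,0,0],
    [-3,0.3,0,0,0,0],
    [-3.5,0.37,0.5,0,0,0],
    [-3.5,0.37,1.3,0,0,0],
    [-3.5,0.37,2,0,0,0],
    [-3.5,0.37,2.3,0,0,0],
    [-3.5,0.37,2.3,0,0,0],
    [-3.5,0.37,2.3,0,0,0]
  ]
}}

```text
t: 8.35
tool_pos: [0.5724, -0.3245, 0.1127]
tool_rot: [-1.717, -2.121, 0.216]
contact_force: [-0.2, 1.4, 0.3]
opening: 0.0076
```

```bash
python3 chk.py k2; python3 -c "
from h import *
print(row(*tgt(.02)),row(*tgt(0)))"
```

```text
t 8.35 rib in jig mm [ 0.  -0.2 25.3] rot deg [0.07 0.15 0.07] F [-0.2  1.4  0.3] 0.007645876308691476
[ 0.01 -0.02  0.57  0.03  0.04  0.01] [ 0.02 -0.02  2.57  0.03  0.04  0.01]
```

View pics/k2_side.png

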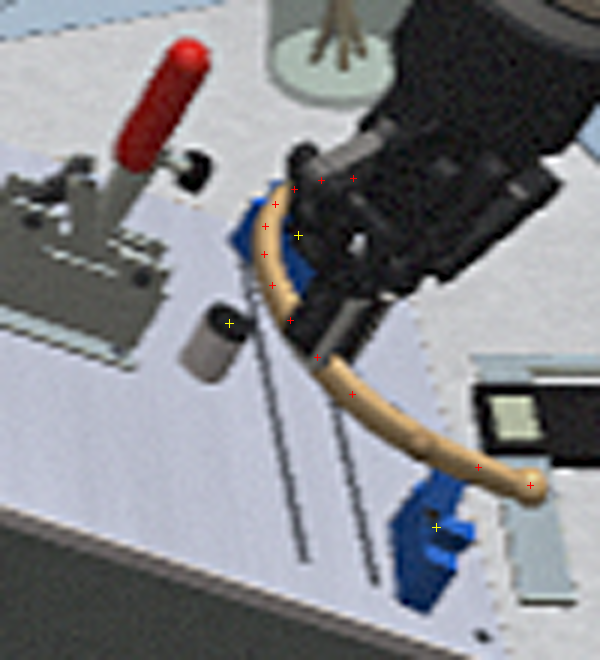

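View pics/k2_top.png

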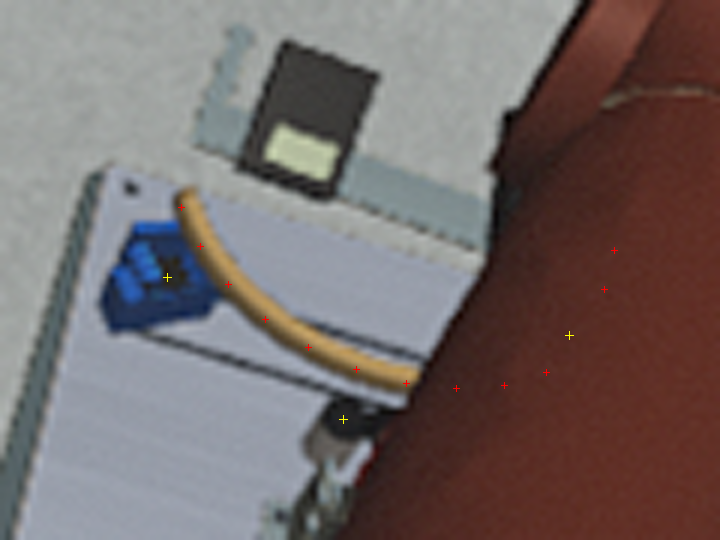

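The rib tracks the prediction to about 1 px. Next I overlay the predicted post outlines on the first pictures to check the notch estimate directly.

```bash
python3 - <<'E'
from h import *
import pickle
D=pickle.load(open("D0.pkl","rb")); J=np.load("jig2.npz")
def line(v,d,pts,x0,y0,s,col,sh):
    u=np.array([proj(d,J["R"]@(np.array(p)/1e3)+J["t"])[0] for p in pts])-sh
    cv2.polylines(v,[((u-[x0,y0]+.5)*s).round().astype(int)],True,col,1)
S=[]
for n in("top","side"):
  for (cx,cy,L,box) in ((52,-80,9,dict(top=(355,150,390,190),side=(335,255,375,295))),(19,85,7,dict(top=(422,165,457,205),side=(362,305,402,345)))):
    x0,y0,x1,y1=box[n]; s=10; d=D[n]; v=cv2.resize(d["color"][y0:y1,x0:x1],None,fx=s,fy=s,interpolation=cv2.INTER_CUBIC)
    # neck runs almost along -x ; for shaft use radial
    if cy<0: a=np.arctan2(cy,cx); r=np.array([np.cos(a),np.sin(a)]); t=np.array([-r[1],r[0]])
    else: t=np.array([-1.,.09]);t/=np.linalg.norm(t); r=np.array([t[1],-t[0]])
    c=np.array([cx,cy])
    q=lambda a,b,z:[*(c+a*r+b*t),z]
    sh=np.array([1.1,.8]) if n=="side" else 0
    for sg in(1,-1):
        line(v,d,[q(sg*13,-L,15),q(sg*23,-L,15),q(sg*23,L,15),q(sg*13,L,15)],x0,y0,s,(0,255,255),sh)
    line(v,d,[q(-7,-L,0),q(7,-L,0),q(7,L,0),q(-7,L,0)],x0,y0,s,(0,255,0),sh)
    v=v[:400,:400]; v=cv2.copyMakeBorder(v,0,400-v.shape[0],0,400-v.shape[1],cv2.BORDER_CONSTANT); S.append(v)
cv2.imwrite("pics/posts.png",cv2.resize(np.vstack([np.hstack(S[:2]),np.hstack(S[2:])]),(600,600),interpolation=cv2.INTER_AREA))
E
```

```text
(no output)
```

View pics/posts.png

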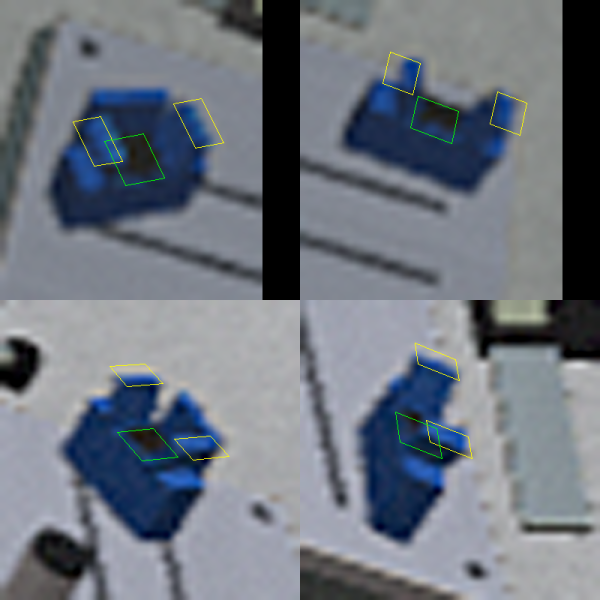

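The predicted notch outlines fall within about 1 px of the real blue posts in both views, and the rib's offset has the same sign, so rib and notch agree to about 1-2 mm. The flared mouths take up more than that. I lower slowly and watch the force.

Call:
{"api": "apply_moves", "payload": {
  "rows": [
    [0,0,0.4,0,0,0],
    [0,0,0.8,0,0,0],
    [0,0,1.1,0,0,0],
    [0,0,1.4,0,0,0],
    [0,0,1.6,0,0,0],
    [0,0,1.6,0,0,0]
  ]
}}

```text
t: 9.05
tool_pos: [0.5659, -0.3225, 0.0981]
tool_rot: [-1.717, -2.121, 0.216]
contact_force: [0.1, 0.0, -0.7]
opening: 0.0079
```

```bash
python3 chk.py k3; python3 -c "
from h import *
print(row(*tgt(0)))"
```

```text
t 9.05 rib in jig mm [-0.1 -0.1  9.2] rot deg [0.07 0.15 0.06] F [ 0.1  0.  -0.7] 0.007930162660831418
[ 0.02 -0.02  0.96  0.03  0.03  0.01]
```

View pics/k3_side.png

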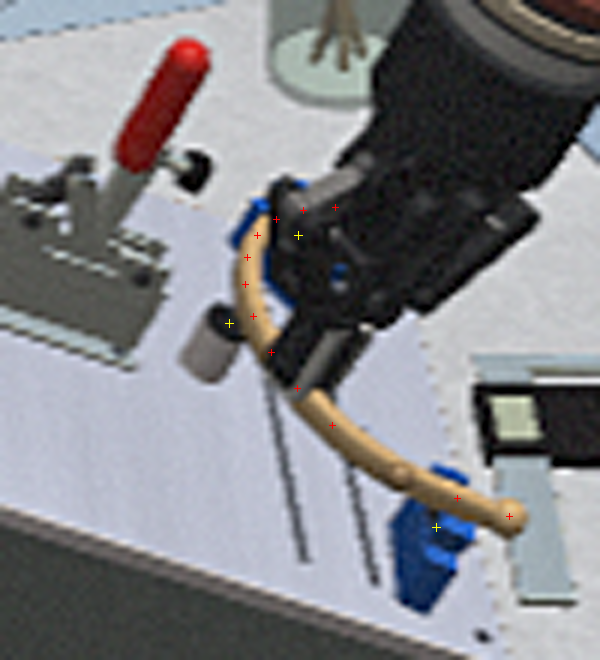

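View pics/k3_top.png

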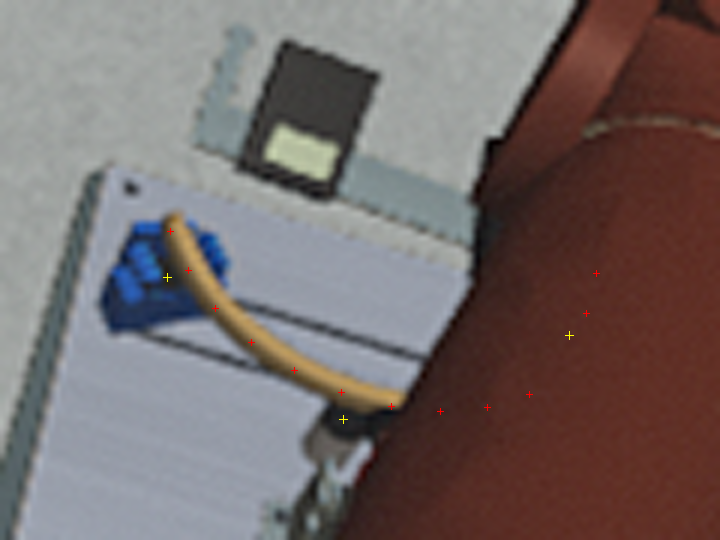

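The rib is 9 mm above its seat, between the notch walls, with no contact force. I keep lowering in small steps.

Call:
{"api": "apply_moves", "payload": {
  "rows": [
    [0,0,0.2,0,0,0],
    [0,0,0.4,0,0,0],
    [0,0,0.5,0,0,0],
    [0,0,0.5,0,0,0],
    [0,0,0.5,0,0,0]
  ]
}}

```text
t: 9.65
tool_pos: [0.5643, -0.322, 0.094]
tool_rot: [-1.718, -2.121, 0.216]
contact_force: [0.6, -0.4, -0.6]
opening: 0.0081
```

```bash
python3 chk.py k4
```

```text
t 9.65 rib in jig mm [-0.2 -0.   4.8] rot deg [0.08 0.2  0.06] F [ 0.6 -0.4 -0.6] 0.0080890357989584
```

View pics/k4_side.png

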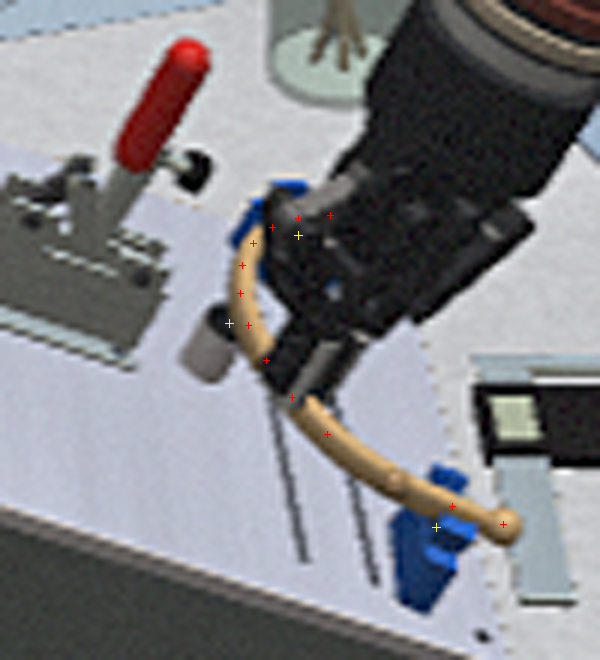

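View pics/k4_top.png

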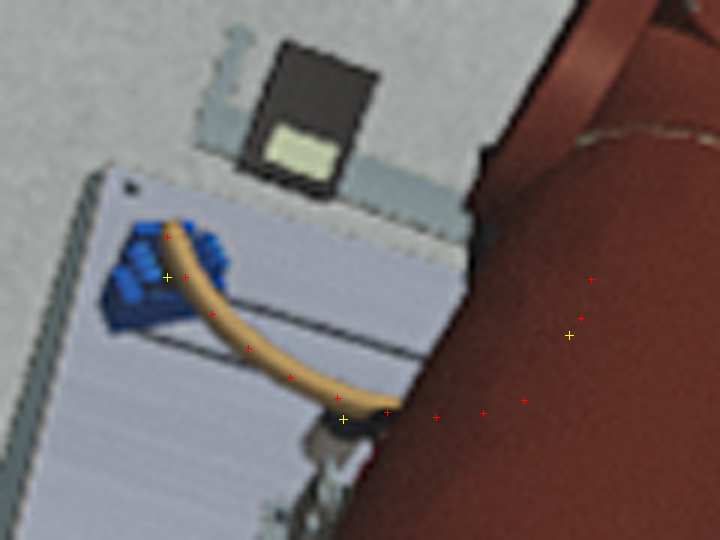

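Now 5 mm above the seat, with no contact force. Both views suggest the rib sits about 1-2 mm too far down the slope, so I shift it 1 mm up-slope while lowering.

Call:
{"api": "apply_moves", "payload": {
  "rows": [
    [0.05,-0.09,0.1,0,0,0],
    [0.05,-0.09,0.2,0,0,0],
    [0.05,-0.09,0.3,0,0,0],
    [0.05,-0.09,0.3,0,0,0]
  ]
}}

```text
t: 10.15
tool_pos: [0.5624, -0.3215, 0.0922]
tool_rot: [-1.718, -2.122, 0.216]
contact_force: [-0.8, 0.2, 1.7]
opening: 0.0073
```

```bash
python3 chk.py k5
```

```text
t 10.15 rib in jig mm [0.8 0.1 2.4] rot deg [0.09 0.23 0.05] F [-0.8  0.2  1.7] 0.007338744582076412
```

Call:
{"api": "apply_moves", "payload": {
  "rows": [
    [0,0,0.1,0,0,0],
    [0,0,0.15,0,0,0],
    [0,0,0.15,0,0,0],
    [0,0,0.15,0,0,0]
  ]
}}

```text
t: 10.65
tool_pos: [0.5622, -0.3215, 0.0921]
tool_rot: [-1.719, -2.123, 0.216]
contact_force: [0.0, -0.0, 4.2]
opening: 0.0076
```

```bash
python3 chk.py k6
```

```text
t 10.65 rib in jig mm [0.8 0.1 2.3] rot deg [0.1  0.29 0.04] F [ 0.  -0.   4.2] 0.007590109454115727
```

View pics/k6_side.png

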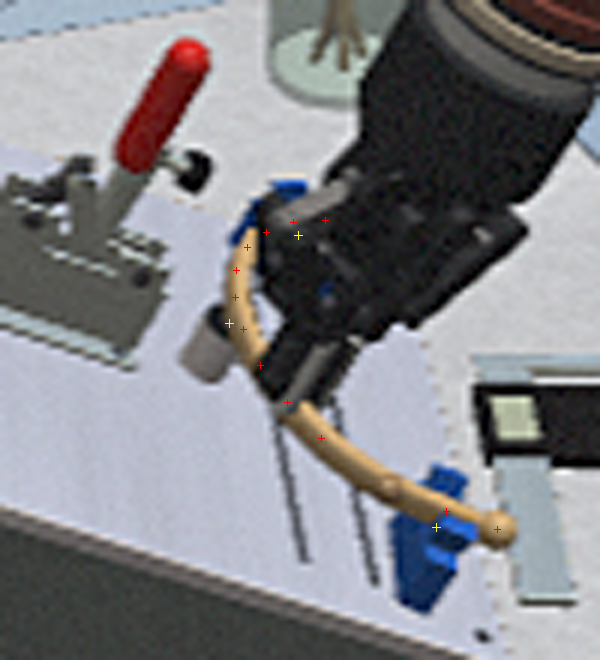

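View pics/k6_top.png

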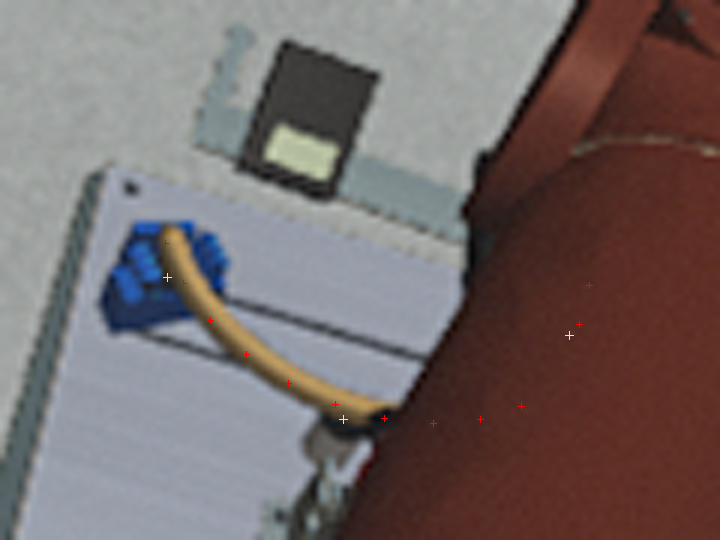

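Vertical contact force is 4 N at a nominal height of 2.3 mm, which is inside the jig height uncertainty. I press slightly more to see whether it is firm.

Call:
{"api": "apply_moves", "payload": {
  "rows": [
    [0,0,0.1,0,0,0],
    [0,0,0.2,0,0,0],
    [0,0,0.25,0,0,0],
    [0,0,0.25,0,0,0],
    [0,0,0.25,0,0,0]
  ]
}}

```text
t: 11.25
tool_pos: [0.5621, -0.3215, 0.0918]
tool_rot: [-1.72, -2.124, 0.216]
contact_force: [0.0, 0.9, 9.0]
opening: 0.0079
```

```bash
python3 chk.py k7
```

```text
t 11.25 rib in jig mm [0.8 0.2 2.2] rot deg [0.12 0.41 0.03] F [0.  0.9 9. ] 0.007851916043661394
```

View pics/k7_top.png

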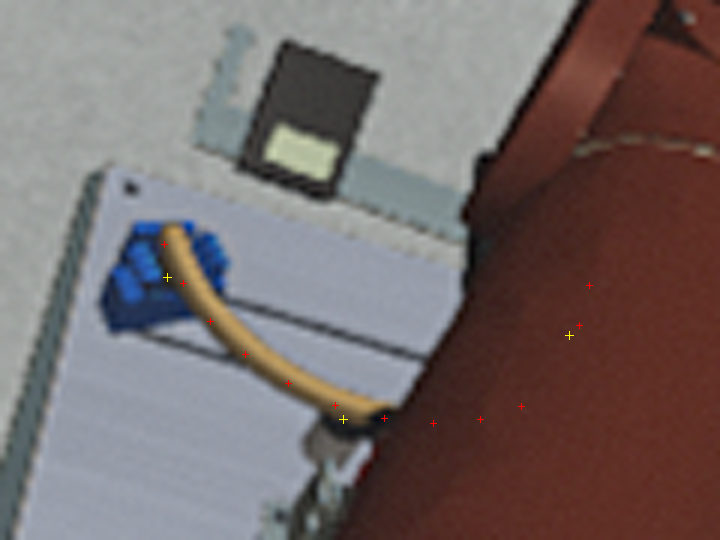

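View pics/k7_side.png

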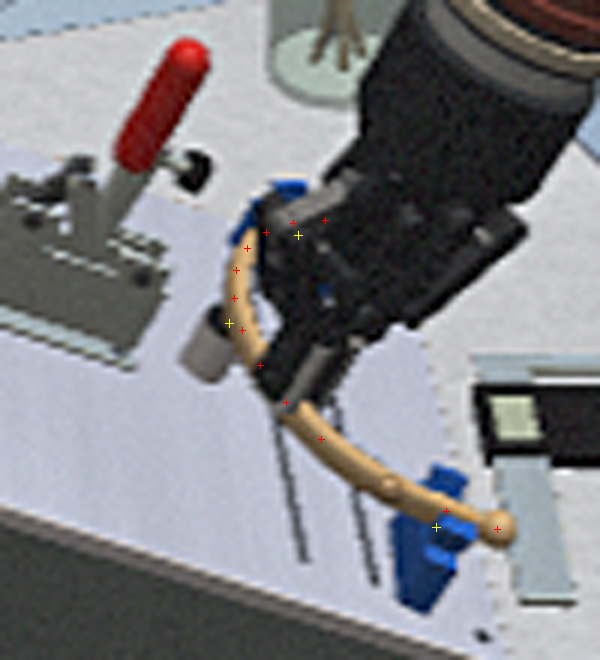

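Contact is firm: another 2.5 mm commanded raised the force by only 5 N, with almost no motion. In the top view the rib runs centred between the sternal walls at about (375,169). I relax the preload and open part way.

Call:
{"api": "apply_moves", "payload": {
  "rows": [
    [0,0,0,0,0,0],
    [0,0,0,0,0,0]
  ],
  "squeeze": 20
}}

```text
t: 11.55
tool_pos: [0.5623, -0.3217, 0.092]
tool_rot: [-1.721, -2.125, 0.216]
contact_force: [1.4, -0.9, 4.9]
opening: 0.0076
```

Call:
{"api": "apply_moves", "payload": {
  "rows": [
    [0,0,0,0,0,0],
    [0,0,0,0,0,0],
    [0,0,0,0,0,0],
    [0,0,0,0,0,0],
    [0,0,0,0,0,0],
    [0,0,0,0,0,0]
  ],
  "grip": 0.7
}}

```text
t: 12.15
tool_pos: [0.5622, -0.3217, 0.0919]
tool_rot: [-1.721, -2.125, 0.216]
contact_force: [-0.5, -0.3, -0.1]
opening: 0.026
```

```bash
python3 chk.py k8
```

```text
t 12.15 rib in jig mm [0.6 0.3 2.3] rot deg [0.14 0.45 0.03] F [-0.5 -0.3 -0.1] 0.02597674164898821
```

View pics/k8_top.png

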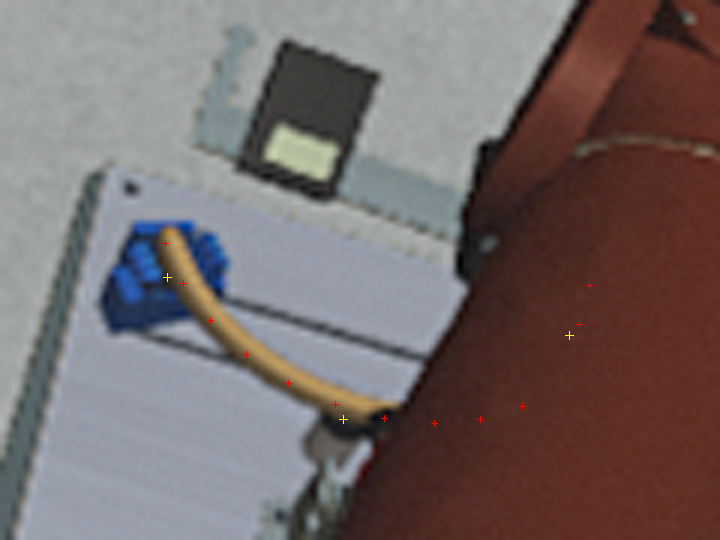

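View pics/k8_side.png

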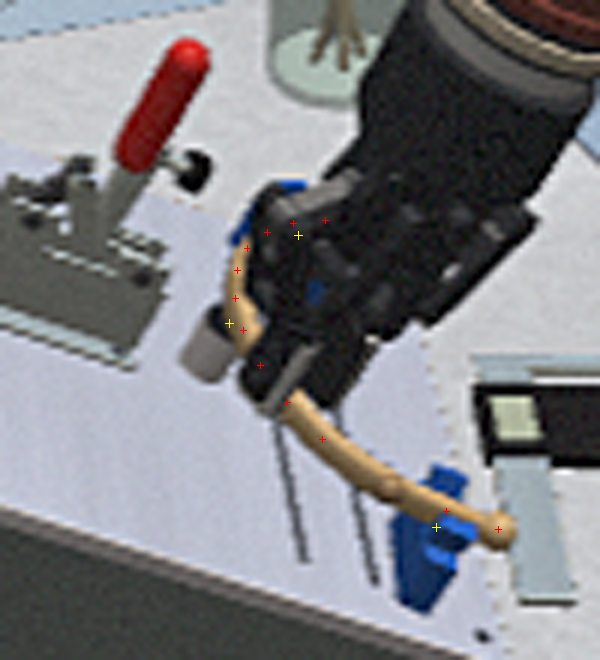

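The rib settled slightly in the sternal notch (tip now at about (373,163)), and the contact force is zero. I back straight out.

Call:
{"api": "apply_moves", "payload": {
  "rows": [
    [0,0,-0.5,0,0,0],
    [0,0,-1.5,0,0,0],
    [0,0,-3,0,0,0],
    [0,0,-6,0,0,0],
    [0,0,-9,0,0,0],
    [0,0,-13,0,0,0],
    [0,0,-17,0,0,0],
    [0,0,-17,0,0,0]
  ]
}}

```text
t: 13.05
tool_pos: [0.6332, -0.345, 0.2559]
tool_rot: [-1.73, -2.136, 0.215]
contact_force: [0.6, 0.0, 0.8]
opening: 0.0254
```

```bash
python3 - <<'E'
from h import *
import pickle
Rc,pc,o=pose(); print(o["t"],pc,o["q"].round(2))
D={n:ctrl.get_image(n) for n in("side","top")}; pickle.dump(D,open("D3.pkl","wb"))
crop(D["top"],345,125,465,215,6,"m_t.png");crop(D["side"],290,235,410,345,6,"m_s.png")
E
```

```text
13.05 [ 0.63323061 -0.34499141  0.25588564] [-0.56  0.54  1.03 -0.11  1.98 -0.79]
```

View pics/m_t.png

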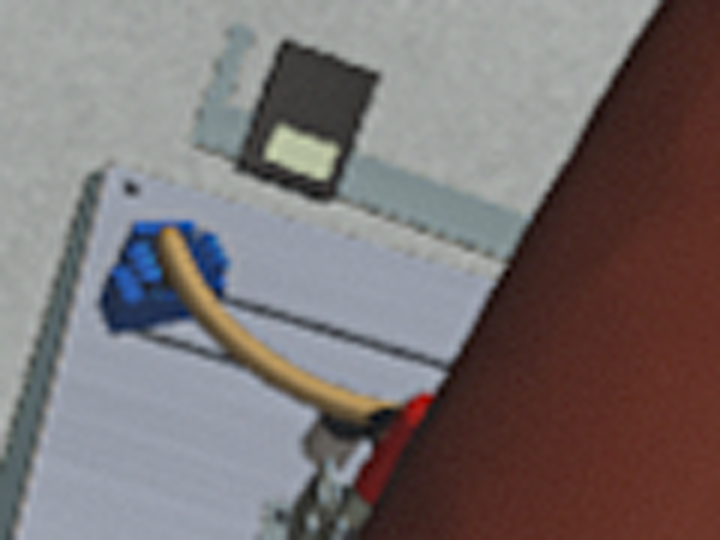

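View pics/m_s.png

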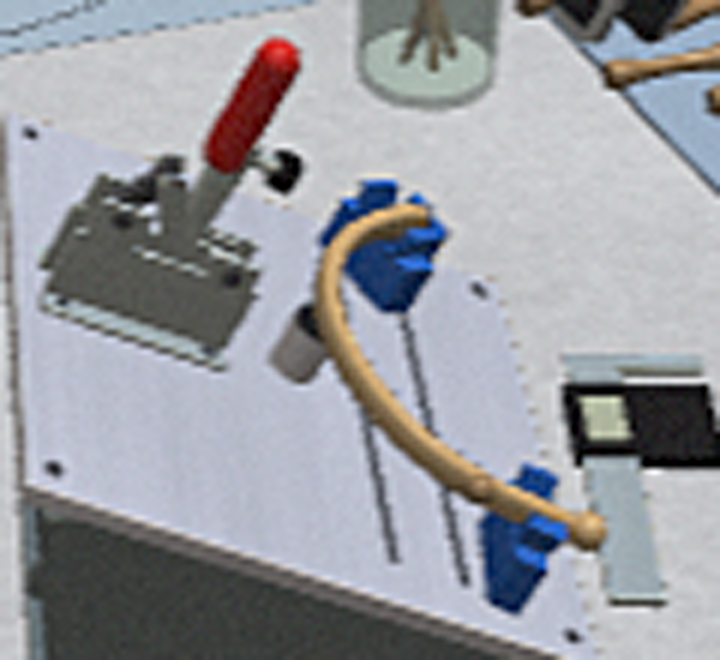

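The rib lies across both notches and the rest. I overlay the seated model at 0 and -3 mm along the slope to check the fit.

```bash
cat > seat.py <<'E'
from h import *
import pickle,sys
def ov(D,tag,sets):
    J=np.load("jig2.npz")
    for n,(x0,y0,x1,y1) in dict(top=(345,125,465,215),side=(305,250,405,345)).items():
        s=6;v=cv2.resize(D[n]["color"][y0:y1,x0:x1],None,fx=s,fy=s,interpolation=cv2.INTER_CUBIC); d=D[n]
        sh=np.array([1.1,.8]) if n=="side" else np.array([-.5,.5])
        for off,col in sets:
            P=[(95*np.cos(np.deg2rad(f)),95*np.sin(np.deg2rad(f)),6.5) for f in range(-64,45,12)]+[(19,85,6.5),(-2,87,7.5)]
            for p in P:
                u=proj(d,J["R"]@((np.array(p)+off)/1e3)+J["t"])[0]-sh; cv2.drawMarker(v,tuple(int(a) for a in (u-[x0,y0]+.5)*s),col,cv2.MARKER_CROSS,7,1)
        cv2.imwrite(f"pics/{tag}_{n}.png",v)
if __name__=="__main__":
    ov(pickle.load(open(sys.argv[1],"rb")),sys.argv[2],[((0,0,0),(0,0,255)),((-3,0,0),(255,0,0))])
E
python3 seat.py D3.pkl s1
```

```text
(no output)
```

View pics/s1_top.png

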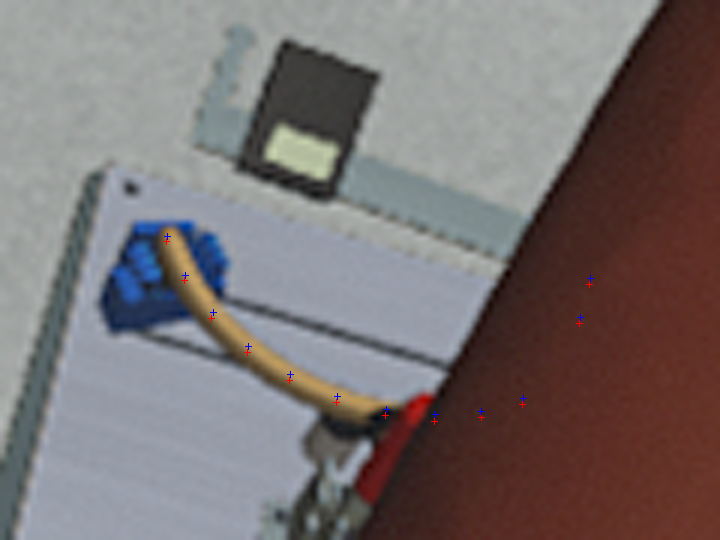

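View pics/s1_side.png

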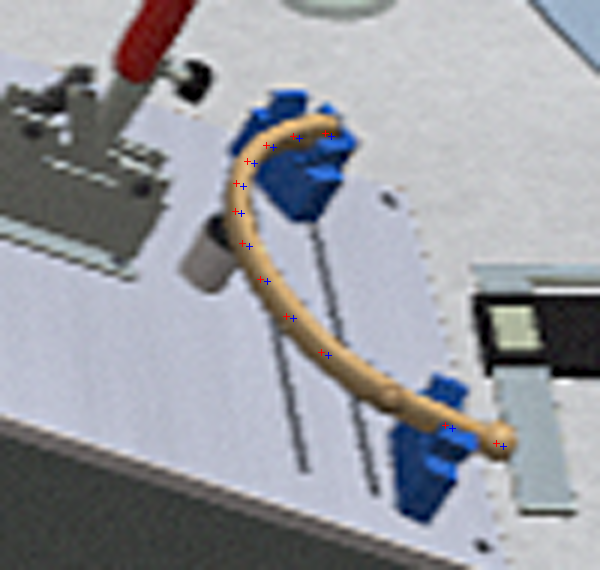

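The neck and middle match the seated model within about 1 px. The sternal end appears 1-2 px above its marker in the side view, so I zoom in.

```bash
python3 - <<'E'
from h import *
import pickle
D=pickle.load(open("D3.pkl","rb")); D0=pickle.load(open("D0.pkl","rb"))
a=[cv2.resize(X["side"]["color"][255:300,335:375],None,fx=10,fy=10,interpolation=cv2.INTER_CUBIC)[:,:400] for X in(D0,D)]
J=np.load("jig2.npz")
for z,col in((0,(0,0,255)),(4,(255,255,0))):
  for f in(-64,-57,-48,-40):
    for k in (0,15 if f<-55 else 13):
      p=np.array([.095*np.cos(np.deg2rad(f)),.095*np.sin(np.deg2rad(f)),(z+k)/1e3]); u=proj(D["side"],J["R"]@p+J["t"])[0]-[1.1,.8]
      cv2.drawMarker(a[1],tuple(int(q) for q in (u-[335,255]+.5)*10),col,cv2.MARKER_CROSS,7,1)
cv2.imwrite("pics/st.png",np.hstack(a))
b=[cv2.resize(X["top"]["color"][150:190,355:395],None,fx=10,fy=10,interpolation=cv2.INTER_CUBIC) for X in(D0,D)]
cv2.imwrite("pics/st2.png",np.hstack(b))
E
```

```text
(no output)
```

View pics/st.png

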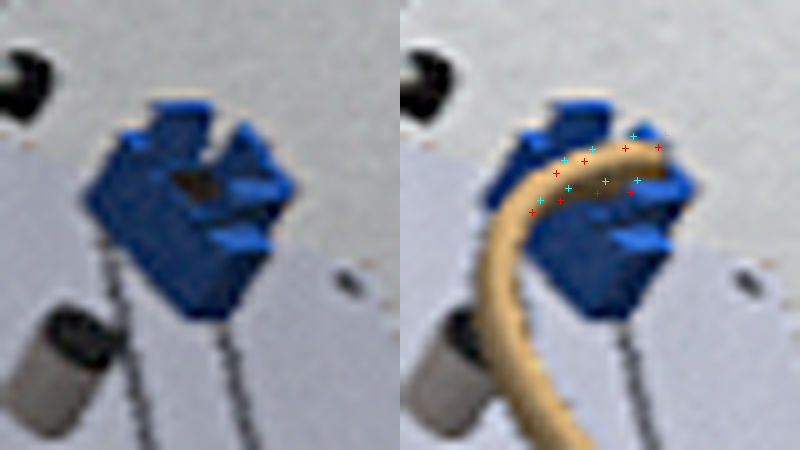

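View pics/st2.png

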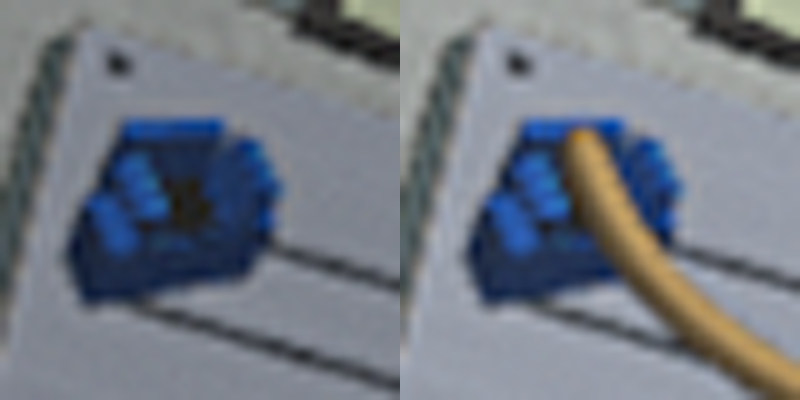

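Both zooms show the rib in the sternal notch channel, but the side view leaves its end possibly 2-3 mm high. I'll press it lightly with shut fingers next to that notch, both to seat it and to measure its height.

```bash
cat >> h.py <<'E'
def jrow(P_mm,phi=30,sgn=-1,Rt=None):
    J=np.load("jig2.npz"); return row(graspR(J["R"],phi,sgn) if Rt is None else Rt,J["R"]@(np.array(P_mm)/1e3)+J["t"])
def injig():
    J=np.load("jig2.npz"); Rc,pc,o=pose(); return (J["R"].T@(pc-J["t"])*1e3).round(1)
E
python3 - <<'E'
from h import *
print(injig()); 
for z in(60,30,16): print(z,jrow((74.9,-58.5,z)))
E
```

```text
[ 84.3  47.6 181.7]
60 [ 8.83  6.01 12.14  0.11  0.11  0.  ]
30 [ 8.86  5.98 15.14  0.11  0.11  0.  ]
16 [ 8.87  5.97 16.54  0.11  0.11  0.  ]
```

Call:
{"api": "apply_moves", "payload": {
  "rows": [
    [3,2,0,0.1,0.1,0],
    [7,5,0,0.1,0.1,0],
    [8.8,6,2,0.1,0.1,0],
    [8.8,6,6,0.1,0.1,0],
    [8.8,6,10,0.1,0.1,0],
    [8.8,6,13,0.1,0.1,0],
    [8.85,6,15,0.1,0.1,0],
    [8.85,6,15.5,0.1,0.1,0],
    [8.85,6,15.5,0.1,0.1,0]
  ],
  "grip": 1
}}

```text
t: 14.05
tool_pos: [0.6085, -0.2248, 0.1034]
tool_rot: [-1.715, -2.116, 0.217]
contact_force: [0.6, -0.1, 0.7]
opening: -0.0
```

```bash
python3 - <<'E'
from h import *
print(injig(),jrow((74.9,-58.5,16)))
d=ctrl.get_image("side"); crop(d,305,235,405,345,6,"n.png")
E
```

```text
[ 75.2 -58.6  24.6] [-0.02  0.02  0.86 -0.02 -0.01  0.  ]
```

View pics/n.png

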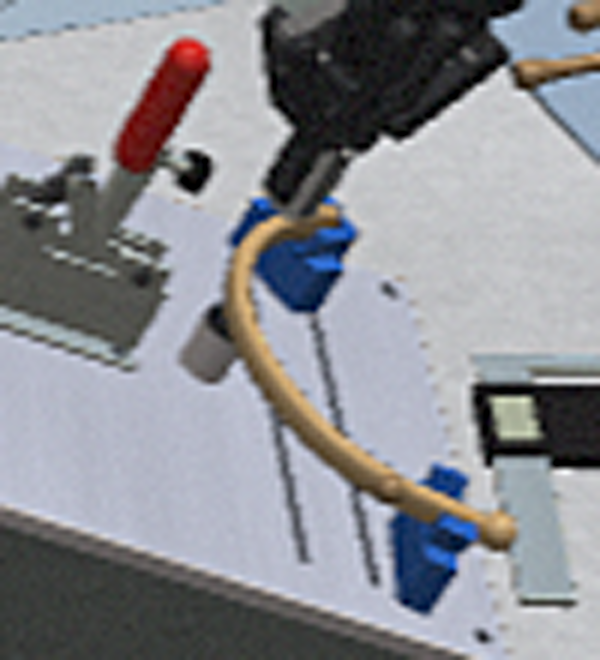

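The shut fingers are above the rib's sternal part at about (355,268). I lower them in small steps.

Call:
{"api": "apply_moves", "payload": {
  "rows": [
    [0,0,0.3,0,0,0],
    [0,0,0.5,0,0,0],
    [0,0,0.6,0,0,0],
    [0,0,0.6,0,0,0]
  ]
}}

```text
t: 14.5
tool_pos: [0.6074, -0.2246, 0.0997]
tool_rot: [-1.717, -2.119, 0.216]
contact_force: [0.2, -0.2, 1.0]
opening: -0.0001
```

Call:
{"api": "apply_moves", "payload": {
  "rows": [
    [0,0,0.15,0,0,0],
    [0,0,0.2,0,0,0],
    [0,0,0.2,0,0,0]
  ]
}}

```text
t: 14.8
tool_pos: [0.6065, -0.2244, 0.0978]
tool_rot: [-1.717, -2.118, 0.216]
contact_force: [-0.6, -0.7, -0.1]
opening: 0.0
```

```bash
python3 - <<'E'
from h import *
print(injig())
E
```

```text
[ 74.6 -58.4  18.7]
```

Call:
{"api": "apply_moves", "payload": {
  "rows": [
    [0,0,0.15,0,0,0],
    [0,0,0.25,0,0,0],
    [0,0,0.25,0,0,0]
  ]
}}

```text
t: 15.1
tool_pos: [0.6054, -0.224, 0.0952]
tool_rot: [-1.717, -2.118, 0.216]
contact_force: [-0.6, 0.0, -0.5]
opening: 0.0001
```

Call:
{"api": "apply_moves", "payload": {
  "rows": [
    [0,0,0.15,0,0,0],
    [0,0,0.2,0,0,0],
    [0,0,0.2,0,0,0]
  ]
}}

```text
t: 15.4
tool_pos: [0.6053, -0.224, 0.0949]
tool_rot: [-1.718, -2.119, 0.216]
contact_force: [0.9, 0.3, 4.8]
opening: -0.0002
```

```bash
python3 - <<'E'
from h import *
print(injig())
E
```

```text
[ 74.6 -58.4  15.6]
```

Contact is at z = 15.6 mm and firm. That is the 13 mm rib top plus the same ~2.3 mm height bias found when placing it, so the sternal end is down. One last light press, then I retreat.

Call:
{"api": "apply_moves", "payload": {
  "rows": [
    [0,0,0.15,0,0,0],
    [0,0,0.25,0,0,0],
    [0,0,0.25,0,0,0]
  ]
}}

```text
t: 15.7
tool_pos: [0.6053, -0.2239, 0.0949]
tool_rot: [-1.72, -2.121, 0.215]
contact_force: [0.2, -0.2, 8.0]
opening: 0.0
```

```bash
python3 - <<'E'
from h import *
print(injig())
E
```

```text
[ 74.6 -58.5  15.5]
```

Call:
{"api": "apply_moves", "payload": {
  "rows": [
    [0,0,-0.5,0,0,0],
    [0,0,-2,0,0,0],
    [0,0,-6,0,0,0],
    [0,0,-10,0,0,0],
    [0,0,-14,0,0,0],
    [0,0,-14,0,0,0]
  ]
}}

```text
t: 16.3
tool_pos: [0.6648, -0.2436, 0.23]
tool_rot: [-1.728, -2.131, 0.212]
contact_force: [-0.0, 0.5, 0.1]
opening: 0.0002
```

```bash
python3 - <<'E'
from h import *
import pickle
D={n:ctrl.get_image(n) for n in("side","top")}; pickle.dump(D,open("D4.pkl","wb"))
print(injig(),pose()[2]["q"].round(2))
E
python3 seat.py D4.pkl s2
```

```text
[ 75.  -58.4 157.6] [-0.44  0.53  1.1  -0.05  1.94 -0.65]
```

View pics/s2_side.png

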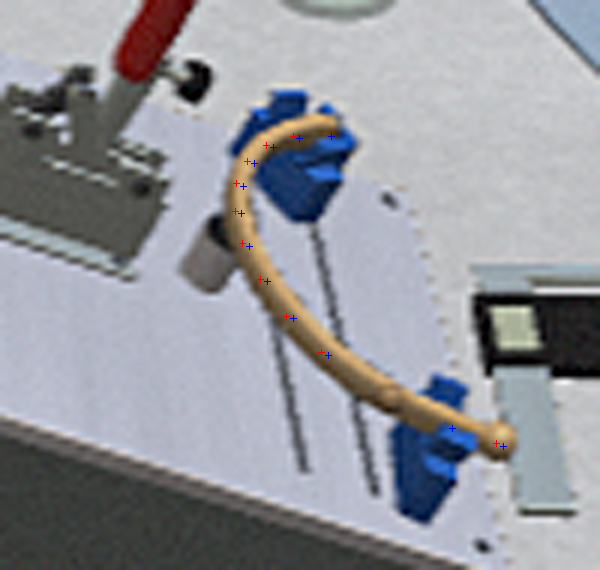

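View pics/s2_top.png

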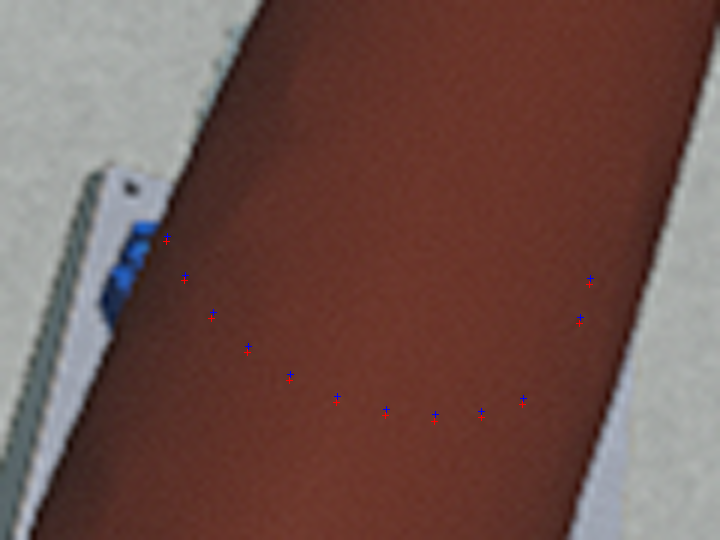

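The rib did not move under 8 N, so it is seated, and the fingers are clear. For the clamp I turn the tool to face straight across the handle and place the shut fingers on its low side.

```bash
python3 - <<'E'
from h import *
for P in((115,0,150),(115,0,90)): print(P,jrow(P,phi=0))
E
```

```text
(115, 0, 150) [-3.06 -6.39  0.74  0.09  0.04  6.  ]
(115, 0, 90) [-3.03 -6.43  6.74  0.09  0.04  6.  ]
```

Call:
{"api": "apply_moves", "payload": {
  "rows": [
    [-1,-2,0,0,0,1.5],
    [-2,-4,0,0.1,0,3],
    [-3,-6,0.5,0.1,0,4.5],
    [-3.05,-6.4,0.7,0.1,0,6],
    [-3.05,-6.4,0.7,0.1,0,6],
    [-3.05,-6.4,3,0.1,0,6],
    [-3.05,-6.4,5,0.1,0,6],
    [-3.05,-6.4,6.5,0.1,0,6],
    [-3.05,-6.4,6.5,0.1,0,6]
  ]
}}

```text
t: 17.3
tool_pos: [0.5817, -0.2769, 0.1778]
tool_rot: [-2.232, -1.625, 0.367]
contact_force: [-0.5, 0.8, -0.0]
opening: -0.0004
```

```bash
python3 - <<'E'
from h import *
print(injig(),jrow((115,0,90),phi=0),pose()[2]["q"].round(2))
d=ctrl.get_image("side"); crop(d,285,205,405,315,6,"p1.png")
E
```

```text
[115.1  -0.7  88.1] [-0.07  0.01 -0.19 -0.08  0.02  0.03] [-0.52  0.42  1.32 -0.09  1.84 -0.21]
```

View pics/p1.png

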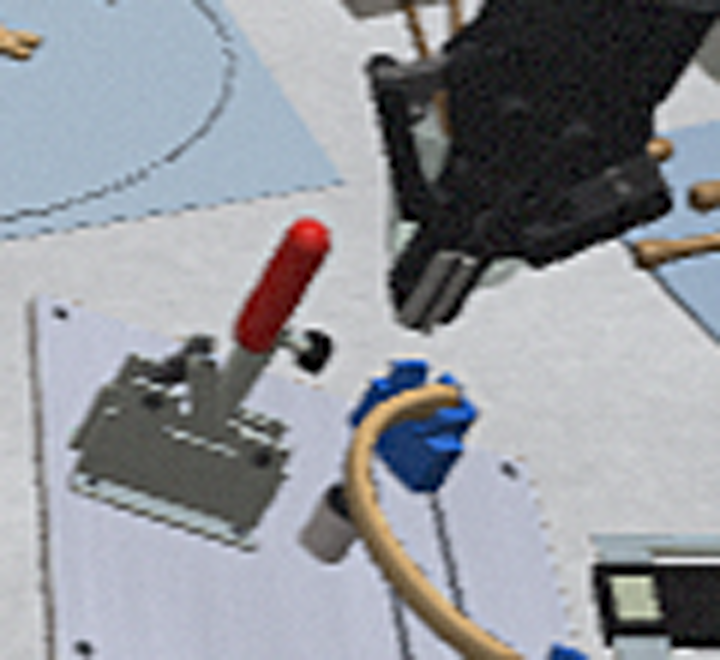

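The fingertips are at about (354,259), in front of the low side of the handle, whose top is at (336,244). I push up the slope.

Call:
{"api": "apply_moves", "payload": {
  "rows": [
    [-0.05,-1,0,0,0,0],
    [-0.07,-2,0,0,0,0],
    [-0.07,-2.7,0,0,0,0],
    [-0.07,-3.3,-0.1,0,0,0],
    [-0.07,-3.9,-0.2,0,0,0],
    [-0.07,-4.5,-0.4,0,0,0],
    [-0.07,-5,-0.5,0,0,0],
    [-0.07,-5.2,-0.5,0,0,0]
  ]
}}

```text
t: 18.15
tool_pos: [0.5397, -0.2644, 0.2072]
tool_rot: [-2.236, -1.626, 0.365]
contact_force: [2.6, -1.3, 2.6]
opening: -0.0
```

```bash
python3 - <<'E'
from h import *
print(injig())
d=ctrl.get_image("side"); crop(d,285,205,405,315,6,"p2.png")
E
```

```text
[167.2   0.4  96.3]
```

View pics/p2.png

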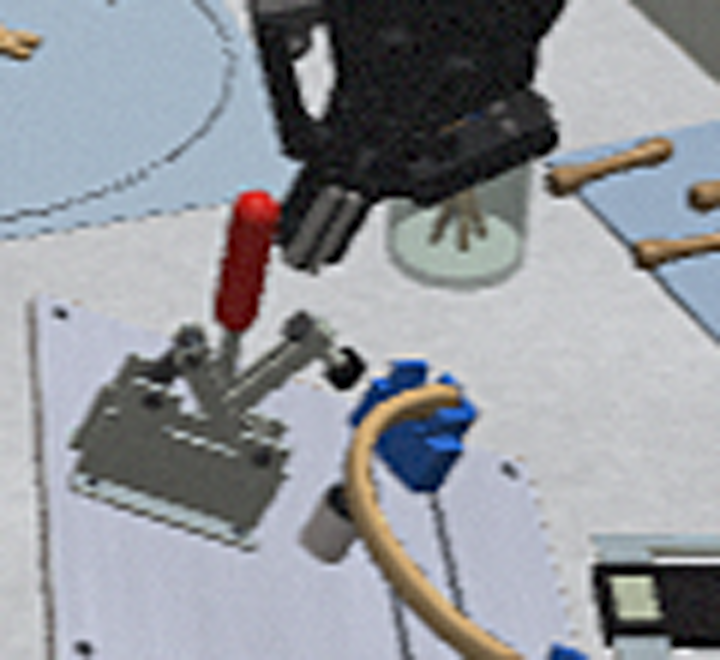

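The handle is swinging over and the clamp arm is coming down, at about 4 N. I continue.

Call:
{"api": "apply_moves", "payload": {
  "rows": [
    [0,-0.5,0,0,0,0],
    [0,-1,0,0,0,0],
    [0,-1.5,0.1,0,0,0],
    [0,-1.9,0.3,0,0,0],
    [0,-2.3,0.6,0,0,0],
    [0,-2.6,1,0,0,0],
    [0,-2.6,1,0,0,0]
  ]
}}

```text
t: 18.9
tool_pos: [0.5122, -0.2555, 0.2087]
tool_rot: [-2.234, -1.625, 0.367]
contact_force: [0.0, -0.8, 1.7]
opening: 0.0002
```

```bash
python3 - <<'E'
from h import *
print(injig())
d=ctrl.get_image("side"); crop(d,285,205,405,315,6,"p3.png")
E
```

```text
[194.1   0.4  85.4]
```

View pics/p3.png

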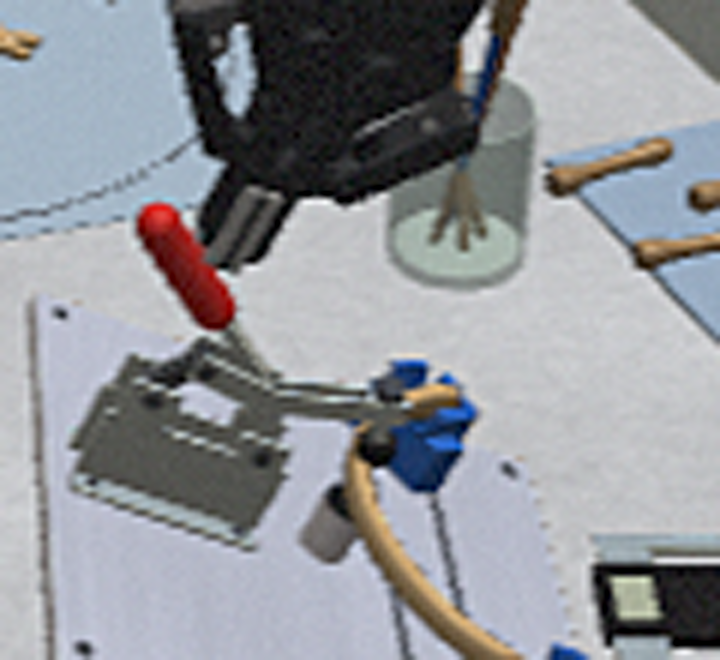

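The handle is past 50 deg with the pad just above the rib. I push down from above.

Call:
{"api": "apply_moves", "payload": {
  "rows": [
    [0,-0.4,0.4,0,0,0],
    [0,-0.7,0.8,0,0,0],
    [0,-1,1.3,0,0,0],
    [0,-1.3,1.8,0,0,0],
    [0,-1.6,2.3,0,0,0],
    [0,-1.8,2.7,0,0,0],
    [0,-1.8,2.7,0,0,0]
  ]
}}

```text
t: 19.65
tool_pos: [0.4843, -0.2463, 0.1909]
tool_rot: [-2.231, -1.622, 0.369]
contact_force: [0.1, -0.4, -0.6]
opening: -0.0002
```

```bash
python3 - <<'E'
from h import *
print(injig())
d=ctrl.get_image("side"); crop(d,285,205,405,315,6,"p4.png")
E
```

```text
[213.1   0.4  56.8]
```

View pics/p4.png

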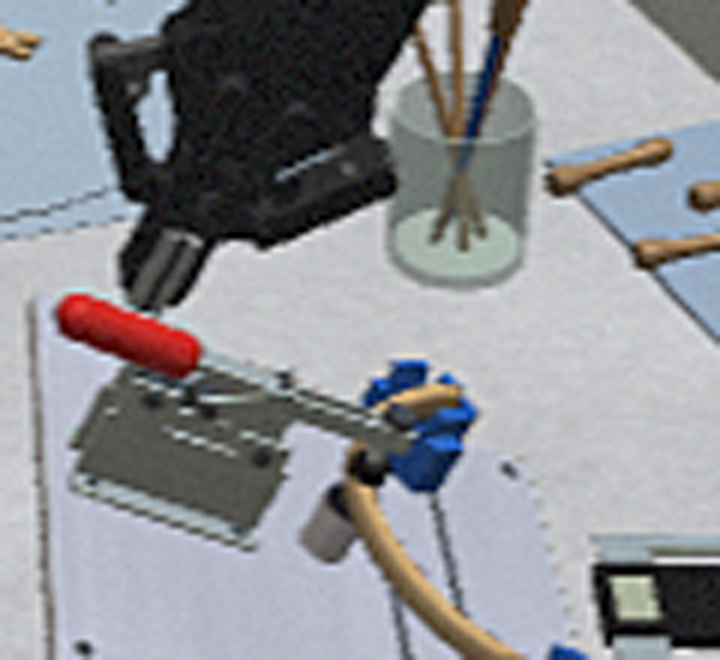

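The handle now lies nearly parallel to the plate and the contact force is zero, so it looks snapped. I press a little further to confirm it is on its stop.

Call:
{"api": "apply_moves", "payload": {
  "rows": [
    [0,0,0.3,0,0,0],
    [0,0,0.5,0,0,0],
    [0,0,0.6,0,0,0],
    [0,0,0.6,0,0,0]
  ]
}}

```text
t: 20.1
tool_pos: [0.4823, -0.2457, 0.1856]
tool_rot: [-2.232, -1.623, 0.368]
contact_force: [-0.2, -0.3, -0.5]
opening: 0.0004
```

```bash
python3 - <<'E'
from h import *
print(injig())
E
```

```text
[212.8   0.4  51.1]
```

Call:
{"api": "apply_moves", "payload": {
  "rows": [
    [0,0,0.2,0,0,0],
    [0,0,0.4,0,0,0],
    [0,0,0.4,0,0,0]
  ]
}}

```text
t: 20.4
tool_pos: [0.4807, -0.2453, 0.1827]
tool_rot: [-2.232, -1.623, 0.368]
contact_force: [-0.2, 0.5, 5.6]
opening: 0.0
```

```bash
python3 - <<'E'
from h import *
print(injig())
E
```

```text
[213.    0.5  47.9]
```

Call:
{"api": "apply_moves", "payload": {
  "rows": [
    [0,0,0.2,0,0,0],
    [0,0,0.4,0,0,0],
    [0,0,0.4,0,0,0]
  ]
}}

```text
t: 20.7
tool_pos: [0.4796, -0.2449, 0.1812]
tool_rot: [-2.234, -1.624, 0.368]
contact_force: [-0.0, 0.3, 9.4]
opening: -0.0004
```

```bash
python3 - <<'E'
from h import *
print(injig())
E
```

```text
[213.5   0.5  46. ]
```

Call:
{"api": "apply_moves", "payload": {
  "rows": [
    [0,0,-0.5,0,0,0],
    [0,0,-3,0,0,0],
    [0,0,-7,0,0,0],
    [0,0,-11,0,0,0],
    [0,3,-14,0,0,0],
    [8,3,-15,0,0,0],
    [13,3,-15,0,0,0],
    [18,3,-15,0,0,0],
    [23,3,-15,0,0,0],
    [25,3,-15,0,0,0],
    [25,3,-15,0,0,0]
  ]
}}

```text
t: 21.8
tool_pos: [0.6445, -0.0294, 0.3026]
tool_rot: [-2.227, -1.631, 0.368]
contact_force: [-0.5, -0.6, -0.1]
opening: -0.0001
```

```bash
python3 - <<'E'
from h import *
import pickle
D={n:ctrl.get_image(n) for n in("side","top")}; pickle.dump(D,open("D5.pkl","wb"))
print(pose()[1])
cv2.imwrite("pics/z_top.png",D["top"]["color"]); crop(D["side"],285,205,405,345,4.2,"z_s.png"); crop(D["top"],335,120,465,265,4,"z_t.png")
E
```

```text
[ 0.64373447 -0.03387692  0.30264355]
```

View pics/z_s.png

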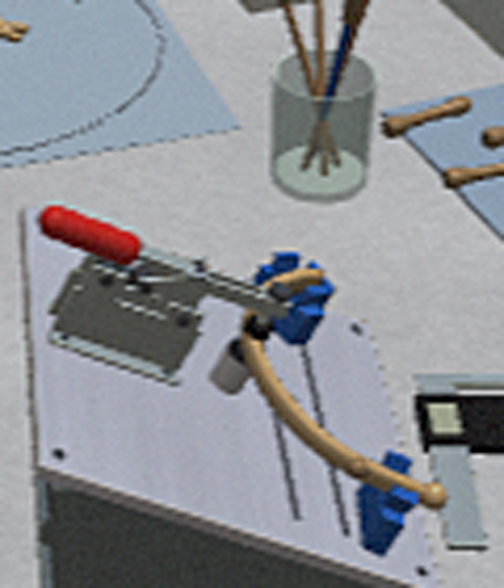

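View pics/z_top.png

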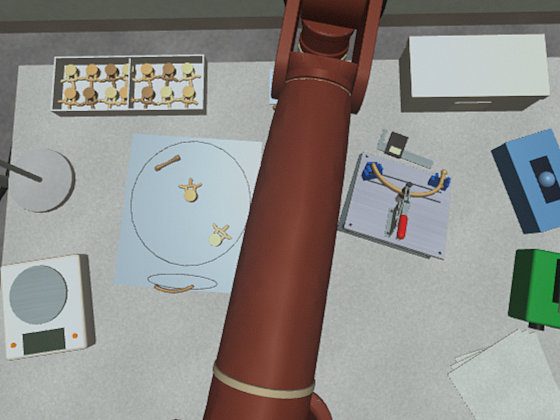

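View pics/z_t.png

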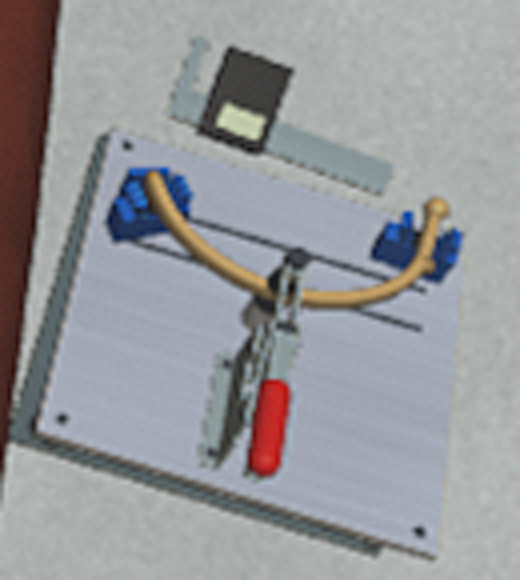

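The top view shows the rib in both notches with the pad on the arch and the handle folded back. The other objects look unmoved. I check the handle's angle against the closed and not-yet-snapped predictions.

```bash
python3 - <<'E'
from h import *
import pickle
D=pickle.load(open("D5.pkl","rb")); J=np.load("jig2.npz")
for n,(x0,y0,x1,y1) in dict(side=(285,240,335,275),top=(385,205,420,245)).items():
    s=14;v=cv2.resize(D[n]["color"][y0:y1,x0:x1],None,fx=s,fy=s,interpolation=cv2.INTER_CUBIC)
    sh=np.array([1.1,.8]) if n=="side" else 0
    for (ex,ez,a),col in (((229,41,3),(0,255,255)),((228,48,10),(255,255,0))):
        for k in(9,-17,-43):
            p=np.array([ex+k*np.cos(np.deg2rad(a)),0,ez+k*np.sin(np.deg2rad(a))])
            u=proj(D[n],J["R"]@(p/1e3)+J["t"])[0]-sh; cv2.drawMarker(v,tuple(int(q) for q in (u-[x0,y0]+.5)*s),col,cv2.MARKER_CROSS,10,2); print(n,a,k,u)
    h=D[n]["color"].astype(int); m=((h[...,2]>90)&(h[...,1]<60)&(h[...,0]<60)).astype(np.uint8); m[:y0]=0;m[y1:]=0;m[:,:x0]=0;m[:,x1:]=0
    ys,xs=np.nonzero(m); print(cv2.fitLine(np.c_[xs,ys].astype(np.float32),cv2.DIST_L2,0,.01,.01).ravel(),xs.min(),xs.max(),ys.min(),ys.max())
    cv2.imwrite(f"pics/h_{n}.png",v)
E
```

```text
side 3 9 [294.64487513 255.65748667]
side 3 -17 [304.80630137 259.77225691]
side 3 -43 [314.8607596 263.8437115]
side 10 9 [296.57997836 253.08920138]
side 10 -17 [306.02873693 258.23337271]
side 10 -43 [315.35684562 263.31185885]
[  0.9357798    0.35258496 306.1797     259.59375   ] 295 317 254 265
top 3 9 [399.8517528  237.56859812]
top 3 -17 [401.272025   227.58168423]
top 3 -43 [402.64438094 217.93170268]
top 10 9 [401.30668394 235.38434385]
top 10 -17 [402.15329519 226.19984368]
top 10 -43 [402.96644498 217.37835159]
[ 1.5097681e-01 -9.8853731e-01  4.0168024e+02  2.2637209e+02] 397 406 215 238
```

View pics/h_side.png

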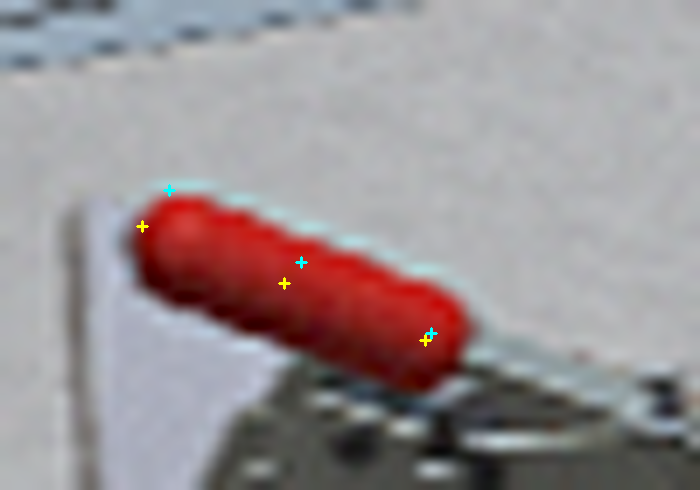

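The handle's image slope is 20.7 deg, against 22.1 predicted for closed and 28.6 for 7 deg short of closed. The top view agrees (-0.153, against -0.142 closed), so the clamp is closed. One last seat check on the clamped rib.

```bash
python3 seat.py D5.pkl s5; python3 - <<'E'
from h import *
import pickle
a=pickle.load(open("D0.pkl","rb"))["top"]["color"];b=pickle.load(open("D5.pkl","rb"))["top"]["color"]
d=cv2.absdiff(a,b).max(2)
for n,(x0,y0,x1,y1) in dict(va=(175,175,205,205),vb=(207,220,235,250),meta=(150,150,182,175),piece=(150,280,195,297),cal=(375,125,435,170)).items(): print(n,(d[y0:y1,x0:x1]>40).sum())
E
```

```text
va 559
vb 523
meta 390
piece 114
cal 46
```

View pics/s5_top.png

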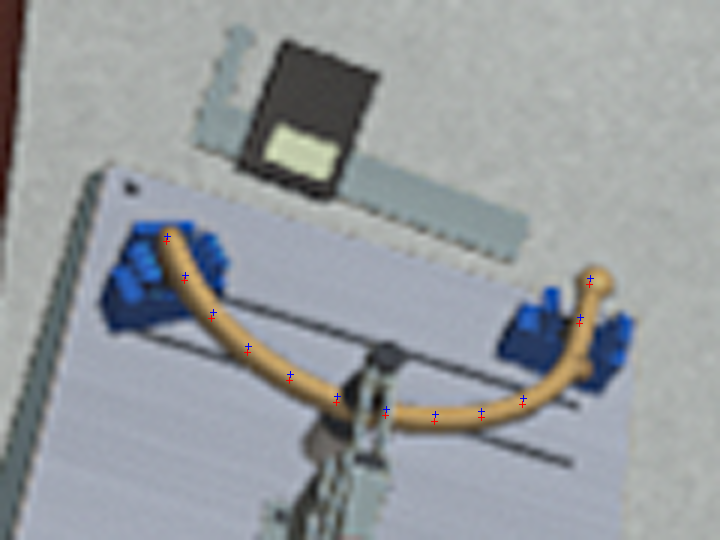

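View pics/s5_side.png

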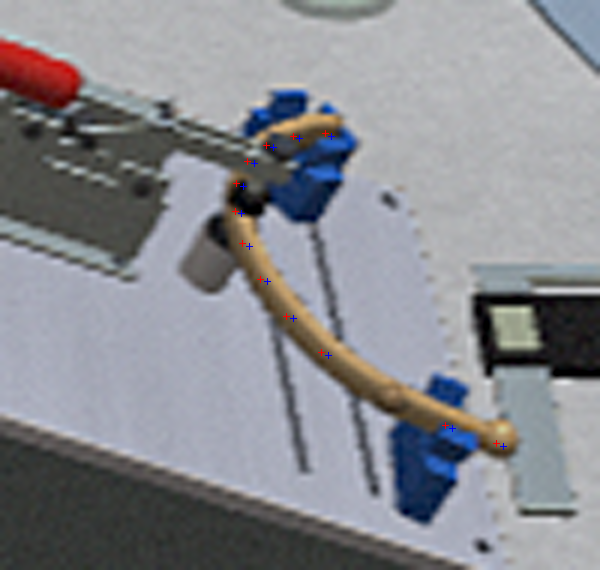

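The clamped rib follows the seated model in both notches in both views. The raw pixel difference is large around the loose bones, so I check their centroids before handing in.

```bash
python3 - <<'E'
from h import *
import pickle
from rib import ribmask
for f in("D0.pkl","D5.pkl"):
    m=ribmask(pickle.load(open(f,"rb"))["top"],117,135,245,300); n,l,st,ce=cv2.connectedComponentsWithStats(m)
    print([ce[i].round(1).tolist() for i in range(1,n) if st[i,4]>60])
o=ctrl.get_obs(); print(o["t"],o["contact_force"],abs(o["dq"]).max())
E
```

```text
[[167.1, 162.5], [209.1, 200.7], [190.1, 190.8], [218.2, 235.5], [172.5, 289.2]]
[[167.1, 162.5], [190.1, 190.8], [218.2, 235.5], [239.5, 277.0], [172.6, 289.1]]
21.9 [-0.62452107 -0.71307857  0.60222274] 0.04476617915376532
```

The other bones are exactly where they were, so the pixel difference was only light and shadow. I hand the job in.

```bash
python3 -c "
from station import ctrl
print(ctrl.finish_job())"
```

```text
the job is handed in; nothing more can be done
None
```

The rib is in the jig with the clamp closed on it, and I handed the job in at about 22 s of the 72 s allowed. `finish_job` gives no verdict, so the result rests on my own checks below.

**What I did:** I gripped the rib on its neck side, lowered it in along the plate normal until contact, and let go at almost no force. Then I flipped the handle over with the shut fingers and moved the arm clear.

**Checks that passed**
- **Rib:** the final pictures from both cameras show it in both notches with the pad on its arch, within about 1–2 px of the seated position. It held firm under 9 N on the neck side while still gripped, and under an 8 N press beside the sternal notch.
- **Handle:** its slope in the picture is 20.7°, against 22.1° predicted for closed and 28.6° for 7° short of closed. It gave about 2 mm more on the last press, to 9.4 N, before I backed off.
- **Other objects:** the vertebrae, metatarsal and rib piece moved by 0.1 px or less. I only judged the caliper and brush jar by eye. The arm hid the bottle in the last top view and I did not check it again.

**What disagreed**
- **Side camera:** it reads about 1 px off.
- **Jig height:** contact came about 2.3 mm higher than my estimate for the jig, which I put down to calibration.
- **Sternal end:** it still looked 1–2 px high in the side view. I relied on the firm press and the contact height there.
- **Pad force:** I could not measure it.
- **A mistake on the way:** I reused an out-of-date offset while hovering, which put the rib 35 mm off along the slope. I corrected it before anything was touched.

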